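# Start and sort the cold-chain temperature loggers

### The job

Get the temperature loggers ready to go out with the packed portions: every logger with a green tag must be running and lie flat in the green tray, every logger with a red tag must lie flat in the red tray, not stacked, with its key left alone. A green-tagged logger whose round black key still stands up is not running: press its key gently just until you feel it click and stay in, and no further; a key that is already in must not be pressed hard again. Leave the jar, the tape roll and the tin beside the work where they are.

Things in the scene. Friction and masses are not known exactly. Their poses are not given: they have to be found in the camera images.
- logger_green_1: temperature logger with a green calibration tag (26 x 28 mm, on the top): white plastic block 68 (x) x 38 (y) x 30 (z) mm, 0.15 kg, origin at the centre of its underside, z up; the tag's middle is at x = -16 mm, the round black start key at x = +17 mm, y = 0. Best gripped across its 38 mm width, or if that is blocked along its 68 mm length. None if absent in this run
- key_green_1 (a joint): travel of that logger's start key in m, growing as it is pressed down: near 0 = standing up (not started); a latching dome key: the force rises to about 7 N at 2 mm, then drops, and from about 5 mm on the key snaps down by itself to its end stop at 7.2 mm and stays there (started), out of touch with a fingertip that stopped at the click. It cannot be pulled out again
- key_top_green_1 (a point): middle of the top of that key, a 23 mm black cap with an orange band: 40 mm above the logger's underside when up (10 mm proud of the case), 33 mm when clicked in (band hidden)
- logger_green_2: temperature logger with a green calibration tag (26 x 28 mm, on the top): white plastic block 68 (x) x 38 (y) x 30 (z) mm, 0.15 kg, origin at the centre of its underside, z up; the tag's middle is at x = -16 mm, the round black start key at x = +17 mm, y = 0. Best gripped across its 38 mm width, or if that is blocked along its 68 mm length. None if absent in this run
- key_green_2 (a joint): travel of that logger's start key in m, growing as it is pressed down: near 0 = standing up (not started); a latching dome key: the force rises to about 7 N at 2 mm, then drops, and from about 5 mm on the key snaps down by itself to its end stop at 7.2 mm and stays there (started), out of touch with a fingertip that stopped at the click. It cannot be pulled out again
- key_top_green_2 (a point): middle of the top of that key, a 23 mm black cap with an orange band: 40 mm above the logger's underside when up (10 mm proud of the case), 33 mm when clicked in (band hidden)
- logger_green_3: temperature logger with a green calibration tag (26 x 28 mm, on the top): white plastic block 68 (x) x 38 (y) x 30 (z) mm, 0.15 kg, origin at the centre of its underside, z up; the tag's middle is at x = -16 mm, the round black start key at x = +17 mm, y = 0. Best gripped across its 38 mm width, or if that is blocked along its 68 mm length. None if absent in this run
- key_green_3 (a joint): travel of that logger's start key in m, growing as it is pressed down: near 0 = standing up (not started); a latching dome key: the force rises to about 7 N at 2 mm, then drops, and from about 5 mm on the key snaps down by itself to its end stop at 7.2 mm and stays there (started), out of touch with a fingertip that stopped at the click. It cannot be pulled out again
- key_top_green_3 (a point): middle of the top of that key, a 23 mm black cap with an orange band: 40 mm above the logger's underside when up (10 mm proud of the case), 33 mm when clicked in (band hidden)
- logger_red_1: temperature logger with a red calibration tag (26 x 28 mm, on the top): white plastic block 68 (x) x 38 (y) x 30 (z) mm, 0.15 kg, origin at the centre of its underside, z up; the tag's middle is at x = -16 mm, the round black start key at x = +17 mm, y = 0. Best gripped across its 38 mm width, or if that is blocked along its 68 mm length. None if absent in this run
- key_red_1 (a joint): travel of that logger's start key in m, growing as it is pressed down: near 0 = standing up (not started); a latching dome key: the force rises to about 7 N at 2 mm, then drops, and from about 5 mm on the key snaps down by itself to its end stop at 7.2 mm and stays there (started), out of touch with a fingertip that stopped at the click. It cannot be pulled out again
- key_top_red_1 (a point): middle of the top of that key, a 23 mm black cap with an orange band: 40 mm above the logger's underside when up (10 mm proud of the case), 33 mm when clicked in (band hidden)
- logger_red_2: temperature logger with a red calibration tag (26 x 28 mm, on the top): white plastic block 68 (x) x 38 (y) x 30 (z) mm, 0.15 kg, origin at the centre of its underside, z up; the tag's middle is at x = -16 mm, the round black start key at x = +17 mm, y = 0. Best gripped across its 38 mm width, or if that is blocked along its 68 mm length. None if absent in this run
- key_red_2 (a joint): travel of that logger's start key in m, growing as it is pressed down: near 0 = standing up (not started); a latching dome key: the force rises to about 7 N at 2 mm, then drops, and from about 5 mm on the key snaps down by itself to its end stop at 7.2 mm and stays there (started), out of touch with a fingertip that stopped at the click. It cannot be pulled out again
- key_top_red_2 (a point): middle of the top of that key, a 23 mm black cap with an orange band: 40 mm above the logger's underside when up (10 mm proud of the case), 33 mm when clicked in (band hidden)
- logger_red_3: temperature logger with a red calibration tag (26 x 28 mm, on the top): white plastic block 68 (x) x 38 (y) x 30 (z) mm, 0.15 kg, origin at the centre of its underside, z up; the tag's middle is at x = -16 mm, the round black start key at x = +17 mm, y = 0. Best gripped across its 38 mm width, or if that is blocked along its 68 mm length. None if absent in this run
- key_red_3 (a joint): travel of that logger's start key in m, growing as it is pressed down: near 0 = standing up (not started); a latching dome key: the force rises to about 7 N at 2 mm, then drops, and from about 5 mm on the key snaps down by itself to its end stop at 7.2 mm and stays there (started), out of touch with a fingertip that stopped at the click. It cannot be pulled out again
- key_top_red_3 (a point): middle of the top of that key, a 23 mm black cap with an orange band: 40 mm above the logger's underside when up (10 mm proud of the case), 33 mm when clicked in (band hidden)
- dispatch_tray: shallow open green plastic tray, fixed, for loggers with a green tag: outside 94 (x) x 176 (y) x 10 (z) mm, walls and floor 4 mm thick, dark lining; origin at the centre of its underside, y along its length. Three loggers fit side by side, 61 mm apart along y, each with its length across the tray (along the tray's x)
- recal_tray: shallow open red plastic tray, fixed, for loggers with a red tag: outside 94 (x) x 176 (y) x 10 (z) mm, walls and floor 4 mm thick, dark lining; origin at the centre of its underside, y along its length. Three loggers fit side by side, 61 mm apart along y, each with its length across the tray (along the tray's x)
- sesame_jar: jar with a red cap, 45 mm wide, 106 mm tall, origin at the centre of its underside; bystander
- tape_roll: roll of masking tape lying flat, 103 mm wide, 25 mm high; bystander
- tuna_tin: tin, 75 mm wide, 58 mm tall; bystander

How it is judged:
At the end, for the whole second after the job is handed in: every logger present rests released and flat (tilt under 0.1 rad) on the floor of its own tray, its middle within 30 mm of the tray's middle across and 75 mm along; green-tagged: in the green tray, key in (over 6 mm); red-tagged: in the red tray, key up (under 2 mm) (x of logger_green_1 in the frame of dispatch_tray between -0.03 and 0.03 m and y of logger_green_1 in the frame of dispatch_tray between -0.075 and 0.075 m and z of each of logger_green_1, logger_green_2, logger_green_3 in the frame of dispatch_tray below 0.008 m and angle between each of logger_green_1, logger_green_2, logger_green_3, logger_red_1, logger_red_2, logger_red_3's own z axis and vertical below 0.1 rad and linear speed of each of logger_green_1, logger_green_2, logger_green_3, logger_red_1, logger_red_2, logger_red_3 below 0.02 m/s and value of joint each of key_green_1, key_green_2, key_green_3 above 0.006 m and x of logger_green_2 in the frame of dispatch_tray between -0.03 and 0.03 m and y of logger_green_2 in the frame of dispatch_tray between -0.075 and 0.075 m and x of logger_green_3 in the frame of dispatch_tray between -0.03 and 0.03 m and y of logger_green_3 in the frame of dispatch_tray between -0.075 and 0.075 m and x of logger_red_1 in the frame of recal_tray between -0.03 and 0.03 m and y of logger_red_1 in the frame of recal_tray between -0.075 and 0.075 m and z of each of logger_red_1, logger_red_2, logger_red_3 in the frame of recal_tray below 0.008 m and value of joint each of key_red_1, key_red_2, key_red_3 below 0.002 m and x of logger_red_2 in the frame of recal_tray between -0.03 and 0.03 m and y of logger_red_2 in the frame of recal_tray between -0.075 and 0.075 m and x of logger_red_3 in the frame of recal_tray between -0.03 and 0.03 m and y of logger_red_3 in the frame of recal_tray between -0.075 and 0.075 m); the robot touches nothing.
It fails at once if a key is driven by the fingers past its click hard against its end stop (with over 15 N) (contact force between the fingers and key_green_1 above 15 N or contact force between the fingers and key_green_2 above 15 N or contact force between the fingers and key_green_3 above 15 N or contact force between the fingers and key_red_1 above 15 N or contact force between the fingers and key_red_2 above 15 N or contact force between the fingers and key_red_3 above 15 N).
It fails at once if the key of a red-tagged logger is pressed ((value of joint key_red_1 above 0.003 m and contact force between the fingers and key_red_1 above 1 N) or (value of joint key_red_2 above 0.003 m and contact force between the fingers and key_red_2 above 1 N) or (value of joint key_red_3 above 0.003 m and contact force between the fingers and key_red_3 above 1 N)).
It fails at once if the jar, the tape roll or the tin is moved more than 3 cm (distance of any of sesame_jar, tape_roll, tuna_tin from where it was at the start of the episode above 0.03 m).
Of logger_green_1, logger_green_2, logger_green_3 only 2 to 3 are there at a start; the rules pass over those that are not, and their reading is None.
Of logger_red_1, logger_red_2, logger_red_3 only 2 to 3 are there at a start; the rules pass over those that are not, and their reading is None.
At some moment in a run one of logger_green_1, logger_green_2, logger_green_3, logger_red_1, logger_red_2, logger_red_3 may be knocked a few centimetres aside while the robot is not near it.
Once in a run the grip may slacken for a moment while it holds something.
It also fails if it takes over 210 s, if anything falls off the work surface, if the arm or the gripper's body presses on something with over 40 N, if the wrist force passes 120 N, or if a joint passes its speed limit or range.

### The arm

A 6-joint arm with a two-finger parallel gripper is mounted at the origin on a cart in front of the work surface, level with it; the furniture and walls round the work are solid. World frame = base frame: x ahead of the robot, y to its left, z up, the work surface at z = 0. Lengths are in m, angles in rad, forces in N, time in s.
With the tool pointing down it reaches from about 0.35 to 0.975 m from the base axis. Payload 4.9 kg.
Tool frame: the origin (TCP) lies midway between the tips of the shut fingers; the grasp point (between the pads) lies 19 mm behind it; z points along the fingers, y is the line along which they close (so a half turn about z gives the same grasp; the last joint's range is limited). The gripper opens to 85 mm and grips with 20 to 120 N. Pads are 22 mm wide; open, the fingers measure 114 mm over their backs; the gripper's body (76 mm by 85 mm) begins 54 mm behind the grasp point. The pads swing forward as they close: fully open they stand 13 mm farther back than shut.
Start: joints at [1.045, 0.053, 1.613, -0, 1.476, -0.119], TCP at [0.247, 0.574, 0.231] pointing down, gripper open.
Joint ranges: [-3.01, 3.01], [-1.01, 2.22], [0.06, 2.58], [-1.02, 4.17], [0.09, 2.62], [-3.14, 3.14]. Speed limits (rad/s): [2.57, 2.57, 3.14, 3.14, 3.14, 3.14].

### API

Orientations are given as a unit quaternion [w, x, y, z].
In Python, from plant import manip gives the robot as it stands.
- The arm moves only by the tool carry_out, never from a script. Its argument "moves" is a list of rows, each a list of 7 numbers: the opening, from 0 (shut) to 1 (fully open), then the shift along the tool's x, y, z normalised to -1 to 1, where 1 is 0.4 m, then the turn, a rotation vector about the tool's x, y, z normalised to -1 to 1, where 1 is 0.5 rad. In form: [[grip, dx, dy, dz, rx, ry, rz], ...]. A call has 1 to 8 rows; each row is the pose to reach, as a shift and turn from the pose commanded when the call began, along the tool's axes at that moment; what a row does not reach only later rows make up. A row lasts 1/12 s, in which the tool goes at most 41.7 mm and 7.16 degrees, less where a joint would pass 70% of its speed; a pose out of reach is approached as far as the arm can. A call with a number of a shift or a turn outside -1 to 1 is refused whole. A call with a gripper value outside its range is refused whole. The fingers move at their own pace and stop on an object; the grip force is fixed at half the most. Time passes only in rows, so rows that repeat a pose let the fingers close. It gives the time, the measured TCP pose, the force and the opening at its end, in the units of the state.
- manip.state(): the state, without advancing time (a new reading comes with each control period).
- manip.grab_frame(name): name is "scene" or "top" or "wrist"; returns the picture (400x640x3 uint8, red, green, blue); there is no depth.
- manip.camera_info(name): a dict with "intrinsics" (3x3 intrinsics, pixels), "extrinsics" (4x4, takes a point from world to camera coordinates). Camera axes: x right, y down, z forward; pixel columns grow to the right and rows downward; lengths in m; the calibration is good to about 2 mm. A picture is of the moment at which its call begins: read the wrist's pose just before it. camera_info takes no time and is no camera call; for the wrist camera it gives the pose at the moment of the call.
- manip.job_done(): hands the job in, once; it reports no verdict.
The state is a dict: "time": time; "joint_pos": joint angles; "joint_vel": joint speeds; "joint_efforts": joint torques, N m; "tool_pos": TCP position; "tool_rot": TCP orientation; "contact_force": force on the tool from outside, world axes, zero at the start; "ft_torque": the same for the moment, N m; "gripper_width": opening from 0.0 (shut) to 1.0 (fully open).
Only numpy, scipy, OpenCV 4.12 (cv2) and the standard library are available. Lean on these libraries where they do the work, as an engineer would, in place of code of your own. Each camera call takes 0.05 s, during which the arm holds its last target. There are 200 camera calls.

## Working session

There is one attempt and no reset: what is moved stays moved. The work goes in short steps, Python scripts to look and compute and a tool call to move; the robot and the scene stay as the last step left them, time stands still between calls to the robot, and variables do not carry over. Pictures are saved under pics/ and viewed, on a budget of 14 in all, crops included, one or two more only if the job needs it, and the job is handed in when it is done.

Besides the shell and the picture viewer there is one more tool, called after "Request:" as name([rows], argument=value, ...), one row to a line, values as JSON. carry_out: Moves the arm, as the interface text tells. Scaled input: -1 to 1 covers 0.4 m each way for a shift and 0.5 rad each way for a turn. Its arguments: {"type":"object","properties":{"moves":{"type":"array"}},"required":["moves"]}

```bash
ls; mkdir -p pics; python3 - <<'E'
from plant import manip
import cv2,numpy as np
print(manip.state())
for n in("top","scene"):
    i=manip.camera_info(n);print(n,np.array(i["intrinsics"]).round(1).tolist(),np.array(i["extrinsics"]).round(4).tolist())
    cv2.imwrite(f"pics/{n}0.png",manip.grab_frame(n)[:,:,::-1])
i=manip.camera_info("wrist");print(np.array(i["intrinsics"]).round(1).tolist(),np.array(i["extrinsics"]).round(4).tolist())
E
```

```text
pics
{'time': 0.0, 'joint_pos': array([ 1.04499903e+00,  5.33790368e-02,  1.61425827e+00, -8.38721412e-06,
        1.47598326e+00, -1.18962865e-01]), 'joint_vel': array([ 2.02076856e-04, -2.35794606e-03, -4.97367746e-04, -4.10477433e-04,
        2.58766043e-05, -1.02755994e-04]), 'joint_efforts': array([-1.09400153e-03, -3.93686914e+01, -3.70174491e+01, -2.15671839e-04,
        7.05293191e-03, -7.60862413e-07]), 'tool_pos': array([0.2469905 , 0.57346903, 0.2300706 ]), 'tool_rot': array([-3.17286210e-04,  2.02016769e-01,  9.79381538e-01, -9.63040615e-04]), 'contact_force': array([ 0.7973502 , -0.23085954,  0.05604215]), 'ft_torque': array([ 0.00395606, -0.02969151, -0.04810227]), 'gripper_width': 1.0005612009091203}
top [[380.6, 0.0, 315.9], [0.0, 380.6, 196.7], [0.0, 0.0, 1.0]] [[-0.016, -0.9997, 0.0194, -0.3738], [-0.9975, 0.0147, -0.0689, 0.4715], [0.0686, -0.0205, -0.9974, 0.853], [0.0, 0.0, 0.0, 1.0]]
scene [[507.8, 0.0, 314.0], [0.0, 507.8, 202.8], [0.0, 0.0, 1.0]] [[0.814, -0.5809, 0.0061, -0.6167], [-0.3965, -0.5633, -0.7249, 0.0256], [0.4245, 0.5876, -0.6888, 1.1302], [0.0, 0.0, 0.0, 1.0]]
[[277.4, 0.0, 318.8], [0.0, 277.4, 197.8], [0.0, 0.0, 1.0]] [[0.3948, 0.9188, -0.0011, -0.6243], [0.8809, -0.3781, 0.2847, -0.0368], [0.2612, -0.1134, -0.9586, 0.3781], [0.0, 0.0, 0.0, 1.0]]
```

View pics/top0.png

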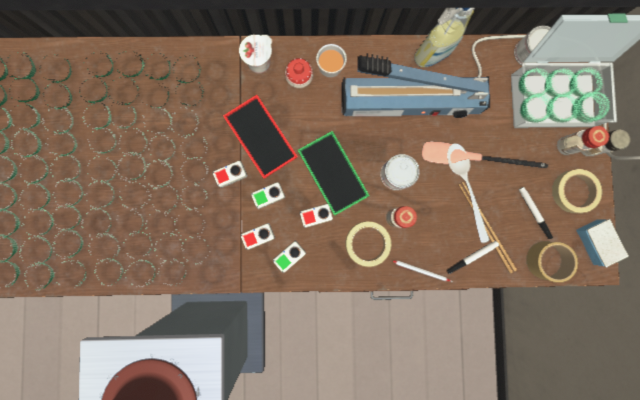

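View pics/scene0.png

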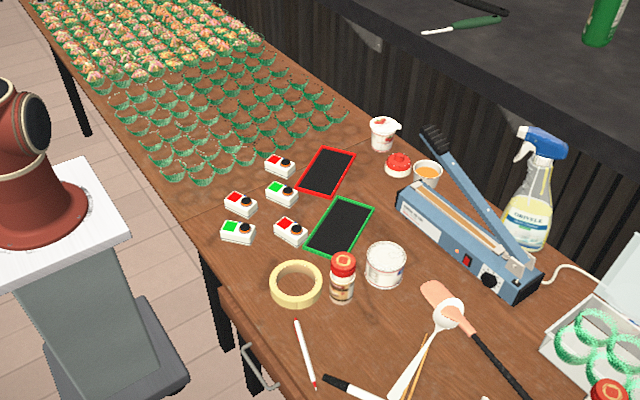

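The top view shows three red loggers at pixels (229,174), (257,237) and (316,215), and two green ones at (267,195) and (289,257). The red tray is at (260,135) and the green tray at (333,172). Next I'll measure them and zoom in on the keys.

```bash
cat > h.py <<'E'
import cv2,numpy as np
from plant import manip
from scipy.spatial.transform import Rotation as R
def back(uv,z,info):
    K=np.array(info["intrinsics"]);E=np.array(info["extrinsics"])
    uv=np.atleast_2d(np.asarray(uv,float));z=np.broadcast_to(z,len(uv))
    d=np.linalg.solve(K,np.c_[uv,np.ones(len(uv))].T).T@E[:3,:3]; c=-E[:3,:3].T@E[:3,3]
    return (c+d*((z-c[2])/d[:,2])[:,None])[:,:2]
def proj(p,info):
    K=np.array(info["intrinsics"]);E=np.array(info["extrinsics"])
    q=(E[:3,:3]@np.atleast_2d(p).T+E[:3,3:])
    q=K@q; return (q[:2]/q[2]).T
def blobs(mask,lo,hi):
    n,l,s,c=cv2.connectedComponentsWithStats(mask.astype(np.uint8))
    return [(c[i],s[i],l==i) for i in range(1,n) if lo<=s[i][4]<=hi]
def masks(im):
    h=cv2.cvtColor(im,cv2.COLOR_RGB2HSV);H,S,V=[h[...,i].astype(int) for i in range(3)]
    red=((H<8)|(H>172))&(S>150)&(V>110); grn=(H>45)&(H<85)&(S>130)&(V>80)
    return red,grn
def loggers(im,info,scale=1,verbose=True):
    """tag centroid (z=.03) + white/black/tag body from the neighbourhood"""
    red,grn=masks(im);out=[]
    h=cv2.cvtColor(im,cv2.COLOR_RGB2HSV);white=(h[...,1]<50)&(h[...,2]>150)
    for col,m in(("R",red),("G",grn)):
        for c,s,b in blobs(m,60*scale,400*scale):
            near=cv2.dilate(b.astype(np.uint8),np.ones((3,3)),iterations=2)>0
            if (near&white).sum()<15*scale: continue
            out.append((col,c,back(c,.03,info)[0],s[4]))
    return out
E
cat > m.py <<'E'
from h import *
im=cv2.imread("pics/top0.png")[:,:,::-1].copy();info=manip.camera_info("top")
g=cv2.cvtColor(im,cv2.COLOR_RGB2GRAY)
for col,c,p,a in loggers(im,info):
    # black key: dark blob near tag
    yy,xx=np.mgrid[:400,:640];d=np.hypot(xx-c[0],yy-c[1])
    w=(g<60)&(d<24)&(d>6)
    bs=[x for x in blobs(w,20,200)]
    for k,s,_ in bs:
        for z in(.033,.04):
            q=back(k,z,info)[0];v=q-p
            print(col,c.round(1),"tag",p.round(4),"key",k.round(1),"z",z,q.round(4),"dist",np.linalg.norm(v).round(4),"yaw",np.arctan2(v[1],v[0]).round(3),s[4])
red,grn=masks(im)
for n,m in(("red",red),("green",grn)):
    for c,s,b in blobs(m,150,3000):
        if s[2]<40 or s[0]<200:continue
        pts=np.argwhere(b)[:,::-1]
        w=back(pts,.01,info);r=cv2.minAreaRect((w*1000).astype(np.float32));print(n,s,r)
cv2.imwrite("pics/z0.png",np.vstack([cv2.resize(im[:,:,::-1][150:280,200:400],(800,520),interpolation=cv2.INTER_CUBIC)]))
s=cv2.imread("pics/scene0.png")[140:260,205:375];cv2.imwrite("pics/z1.png",cv2.resize(s,(800,565),interpolation=cv2.INTER_CUBIC))
E
python3 m.py
```

```text
R [595.6 138. ] tag [ 0.5922 -1.0335] key [585.6 135.9] z 0.033 [ 0.5966 -1.0079] dist 0.0259 yaw 1.4 50
R [595.6 138. ] tag [ 0.5922 -1.0335] key [585.6 135.9] z 0.04 [ 0.5951 -1.0027] dist 0.0309 yaw 1.478 50
R [595.6 138. ] tag [ 0.5922 -1.0335] key [609.4 145.1] z 0.033 [ 0.5744 -1.0623] dist 0.0338 yaw -2.124 48
R [595.6 138. ] tag [ 0.5922 -1.0335] key [609.4 145.1] z 0.04 [ 0.5731 -1.0566] dist 0.03 yaw -2.263 48
R [221.7 176. ] tag [ 0.5152 -0.1683] key [234.9 169.8] z 0.033 [ 0.5284 -0.1986] dist 0.0331 yaw -1.16 44
R [221.7 176. ] tag [ 0.5152 -0.1683] key [234.9 169.8] z 0.04 [ 0.5274 -0.2   ] dist 0.034 yaw -1.203 44
R [308.7 217.1] tag [ 0.419  -0.3639] key [323.1 212.8] z 0.033 [ 0.4282 -0.3964] dist 0.0337 yaw -1.296 45
R [308.7 217.1] tag [ 0.419  -0.3639] key [323.1 212.8] z 0.04 [ 0.428  -0.3962] dist 0.0334 yaw -1.299 45
R [249.8 238.9] tag [ 0.3722 -0.2311] key [263.4 233.3] z 0.033 [ 0.3844 -0.262 ] dist 0.0332 yaw -1.197 49
R [249.8 238.9] tag [ 0.3722 -0.2311] key [263.4 233.3] z 0.04 [ 0.3845 -0.2628] dist 0.034 yaw -1.201 49
G [260.4 197.5] tag [ 0.465  -0.2553] key [273.6 191.5] z 0.033 [ 0.4779 -0.2857] dist 0.033 yaw -1.168 48
G [260.4 197.5] tag [ 0.465  -0.2553] key [273.6 191.5] z 0.04 [ 0.4773 -0.2863] dist 0.0333 yaw -1.192 48
G [283.  261.6] tag [ 0.3205 -0.3048] key [294.3 251.9] z 0.033 [ 0.342  -0.3305] dist 0.0334 yaw -0.874 47
G [283.  261.6] tag [ 0.3205 -0.3048] key [294.3 251.9] z 0.04 [ 0.3425 -0.3307] dist 0.034 yaw -0.867 47
red [223  95  75  84 691] ((610.820068359375, -252.45703125), (178.8169403076172, 96.03710174560547), 32.31375503540039)
green [299 132  69  82 343] ((522.3897705078125, -422.2883605957031), (172.42080688476562, 91.13666534423828), 28.395851135253906)
```

View pics/z1.png

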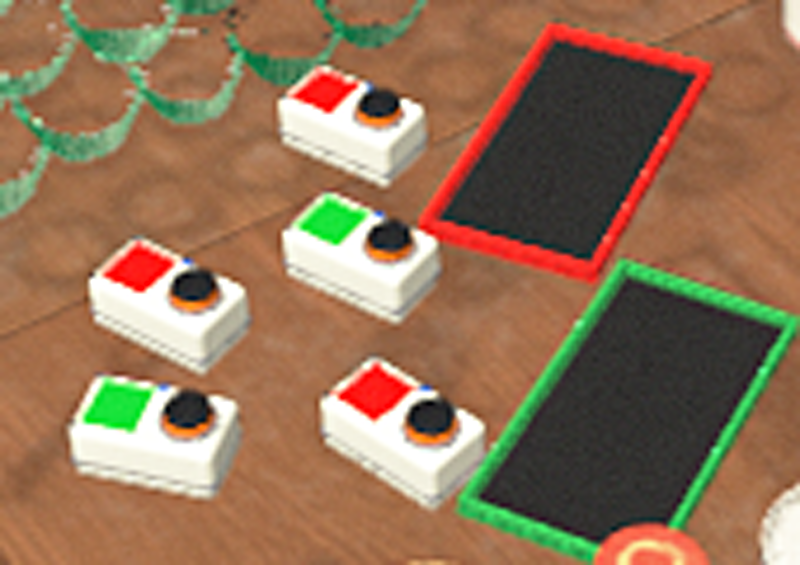

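All five keys still show their orange band, so both greens need pressing and the reds stay up. I'll write a planner that gives the rows, and check the obstacles near the trays.

```bash
cat > plan.py <<'E'
# usage: plan.py x,y,z,yaw_of_length ... -> rows (normalised) relative to the present pose
import sys;from h import *
def plan(wps):
    s=manip.state();w,x,y,z=s["tool_rot"];Rc=R.from_quat([x,y,z,w]);p=s["tool_pos"]
    X=Rc.as_matrix()[:,0];cy=np.arctan2(X[1],X[0])
    print("t",round(s["time"],2),"pos",p.round(4),"xyaw",cy.round(3),"F",s["contact_force"].round(1),"w",round(s["gripper_width"],3),"j",s["joint_pos"].round(2))
    for a in wps:
        q=np.array(a[:3]);th=a[3] if len(a)>3 else cy
        th=th+np.pi*round((cy-th)/np.pi)
        xa=np.array([np.cos(th),np.sin(th),0]);za=np.array([0,0,-1.]);Rt=R.from_matrix(np.c_[xa,np.cross(za,xa),za])
        print(a,"->",(Rc.inv().apply(q-p)/.4).round(4),((Rc.inv()*Rt).as_rotvec()/.5).round(3))
if __name__=="__main__":plan([[float(v) for v in a.split(",")] for a in sys.argv[1:]])
E
python3 - <<'E'
from h import *
i=manip.camera_info("top")
for n,uv,z in(("jar",(404,217),.106),("tin",(402,172),.058),("tape",(369,244),.025),("redcapjar",(298,72),.04),("cup",(331,60),.05),("yog",(256,52),.07)):print(n,back(uv,z,i)[0].round(3))
for p in [(.522,-.422,.01),(.611,-.2525,.01)]:print(proj(p,i))
E
python3 plan.py 0.345,-0.30,0.25,-1.2 0.331,-0.318,0.25,-.87
```

```text
jar [ 0.415 -0.561]
tin [ 0.515 -0.572]
tape [ 0.356 -0.5  ]
redcapjar [ 0.751 -0.344]
cup [ 0.774 -0.42 ]
yog [ 0.785 -0.253]
[[332.97253143 172.62522384]]
[[259.85952364 135.79980422]]
t 0.1 pos [0.247  0.5735 0.2302] xyaw 2.735 F [ 0.  -0.   0.4] w 1.0 j [ 1.05  0.05  1.61 -0.    1.48 -0.12]
[0.345, -0.3, 0.25, -1.2] -> [-1.089  -1.9088 -0.0463] [-4.000e-03  1.000e-03  1.586e+00]
[0.331, -0.318, 0.25, -0.87] -> [-1.0747 -1.9639 -0.0462] [-0.004  0.     0.926]
```

```bash
python3 plan.py 0.47,0.27,0.27,-1.0
```

```text
t 0.1 pos [0.247  0.5735 0.2302] xyaw 2.735 F [ 0.  -0.   0.4] w 1.0 j [ 1.05  0.05  1.61 -0.    1.48 -0.12]
[0.47, 0.27, 0.27, -1.0] -> [-0.8122 -0.4765 -0.0988] [-4.000e-03  1.000e-03  1.186e+00]
```

Request:
carry_out([
  [1,-0.81,-0.48,-0.1,0,0,0.9],
  [1,-0.81,-0.48,-0.1,0,0,0.9],
  [1,-0.81,-0.48,-0.1,0,0,0.9],
  [1,-0.81,-0.48,-0.1,0,0,0.9],
  [1,-0.81,-0.48,-0.1,0,0,0.9],
  [1,-0.81,-0.48,-0.1,0,0,0.9],
  [1,-0.81,-0.48,-0.1,0,0,0.9],
  [1,-0.81,-0.48,-0.1,0,0,0.9],
])

```text
time: 0.77
tool_pos: [0.4428, 0.3041, 0.2663]
tool_rot: [-0.0, 0.415, 0.91, -0.0]
contact_force: [1.3, 0.1, 0.6]
gripper_width: 0.999
```

```bash
python3 plan.py 0.46,-0.07,0.27,-0.9 .331,-.318,.26,-.87
```

```text
t 0.77 pos [0.4428 0.3041 0.2663] xyaw 2.285 F [1.3 0.1 0.6] w 0.999 j [ 0.46 -0.18  1.77  0.    1.54 -0.25]
[0.46, -0.07, 0.27, -0.9] -> [-0.7347 -0.5801 -0.0092] [-0.001 -0.     0.087]
[0.331, -0.318, 0.26, -0.87] -> [-0.992  -1.2299  0.0161] [-0.001 -0.     0.027]
```

Request:
carry_out([
  [0.5,-0.735,-0.58,0,0,0,0.09],
  [0.5,-0.735,-0.58,0,0,0,0.09],
  [0.5,-0.735,-0.58,0,0,0,0.09],
  [0.5,-0.735,-0.58,0,0,0,0.09],
  [0,-0.735,-0.58,0,0,0,0.09],
  [0,-0.735,-0.58,0,0,0,0.09],
  [0,-0.735,-0.58,0,0,0,0.09],
  [0,-0.735,-0.58,0,0,0,0.09],
])

```text
time: 1.43
tool_pos: [0.457, -0.0289, 0.2662]
tool_rot: [0.0, 0.436, 0.9, 0.0]
contact_force: [1.5, 0.2, -0.6]
gripper_width: 0.001
```

```bash
python3 plan.py .331,-.30,.20,-.87
```

```text
t 1.43 pos [ 0.457  -0.0289  0.2662] xyaw 2.24 F [ 1.5  0.2 -0.6] w 0.001 j [-0.23 -0.38  1.94  0.    1.58 -0.9 ]
[0.331, -0.3, 0.2, -0.87] -> [-0.3363 -0.6674  0.1654] [ 0.     0.    -0.063]
```

Request:
carry_out([
  [0,-0.336,-0.667,0.1,0,0,-0.06],
  [0,-0.336,-0.667,0.165,0,0,-0.06],
  [0,-0.336,-0.667,0.165,0,0,-0.06],
  [0,-0.336,-0.667,0.165,0,0,-0.06],
  [0,-0.336,-0.667,0.165,0,0,-0.06],
  [0,-0.336,-0.667,0.165,0,0,-0.06],
  [0,-0.336,-0.667,0.165,0,0,-0.06],
  [0,-0.336,-0.667,0.165,0,0,-0.06],
])

```text
time: 2.1
tool_pos: [0.3287, -0.3007, 0.1986]
tool_rot: [-0.001, 0.424, 0.906, -0.0]
contact_force: [0.4, 0.4, -0.3]
gripper_width: -0.003
```

```bash
python3 - <<'E'
from h import *
i=manip.camera_info("wrist");im=manip.grab_frame("wrist");cv2.imwrite("pics/w1.png",im[:,:,::-1])
for r in loggers(im,i,3):print(r)
E
```

```text
('R', array([387.90283401, 158.93522267]), array([ 0.37105951, -0.23079414]), np.int32(494))
('R', array([514.06164384, 196.18493151]), array([ 0.51404951, -0.16803051]), np.int32(438))
('G', array([310.5, 179.5]), array([ 0.31939264, -0.30463572]), np.int32(440))
('G', array([429.69924812, 223.68421053]), array([ 0.46361388, -0.2548792 ]), np.int32(399))
```

View pics/w1.png

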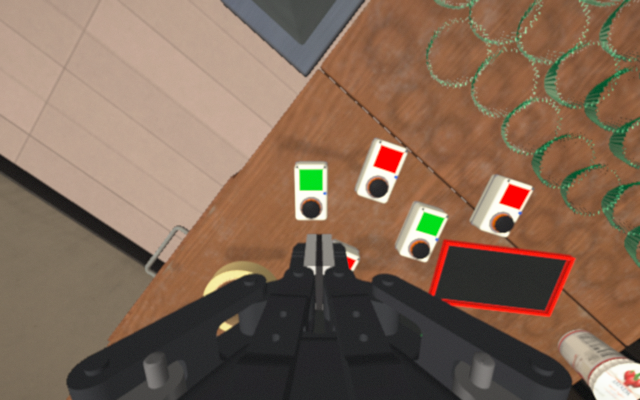

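The wrist view shows green logger 2 at (311,190) and agrees with the top camera to 1.5 mm. Moving over its key.

```bash
python3 plan.py .3417,-.3302,.06,-.87 .3417,-.3302,.043,-.87
```

```text
t 2.15 pos [ 0.3287 -0.3009  0.1983] xyaw 2.264 F [-0.9 -1.  -0.1] w 0.005 j [-0.91 -0.38  2.05 -0.    1.47 -1.6 ]
[0.3417, -0.3302, 0.06, -0.87] -> [-0.0781 -0.021   0.3457] [-0.004 -0.006 -0.015]
[0.3417, -0.3302, 0.043, -0.87] -> [-0.0782 -0.0209  0.3882] [-0.004 -0.006 -0.015]
```

Request:
carry_out([
  [0,-0.078,-0.021,0.2,-0.004,-0.006,-0.015],
  [0,-0.078,-0.021,0.3,-0.004,-0.006,-0.015],
  [0,-0.078,-0.021,0.346,-0.004,-0.006,-0.015],
  [0,-0.078,-0.021,0.346,-0.004,-0.006,-0.015],
  [0,-0.078,-0.021,0.365,-0.004,-0.006,-0.015],
  [0,-0.078,-0.021,0.38,-0.004,-0.006,-0.015],
  [0,-0.078,-0.021,0.383,-0.004,-0.006,-0.015],
  [0,-0.078,-0.021,0.383,-0.004,-0.006,-0.015],
])

```text
time: 2.82
tool_pos: [0.3461, -0.3277, 0.0487]
tool_rot: [0.003, 0.419, 0.908, -0.0]
contact_force: [-0.1, -0.9, 0.6]
gripper_width: -0.001
```

```bash
python3 plan.py .3417,-.3302,.040,-.87 .3417,-.3302,.035,-.87; python3 - <<'E'
from h import *
i=manip.camera_info("wrist");im=manip.grab_frame("wrist");s=manip.state()
p=proj(np.r_[s["tool_pos"]],i)[0];print(p)
cv2.imwrite("pics/w2.png",cv2.resize(im[:,:,::-1][140:290,220:420],(800,600),interpolation=cv2.INTER_CUBIC))
E
```

```text
t 2.82 pos [ 0.3461 -0.3277  0.0487] xyaw 2.278 F [-0.1 -0.9  0.6] w -0.001 j [-0.92 -0.12  2.1   0.    1.15 -1.62]
[0.3417, -0.3302, 0.04, -0.87] -> [ 0.0026 -0.0125  0.0216] [0.004 0.011 0.012]
[0.3417, -0.3302, 0.035, -0.87] -> [ 0.0027 -0.0125  0.0341] [0.004 0.011 0.012]
[318.8323153  250.99447559]
```

View pics/w2.png

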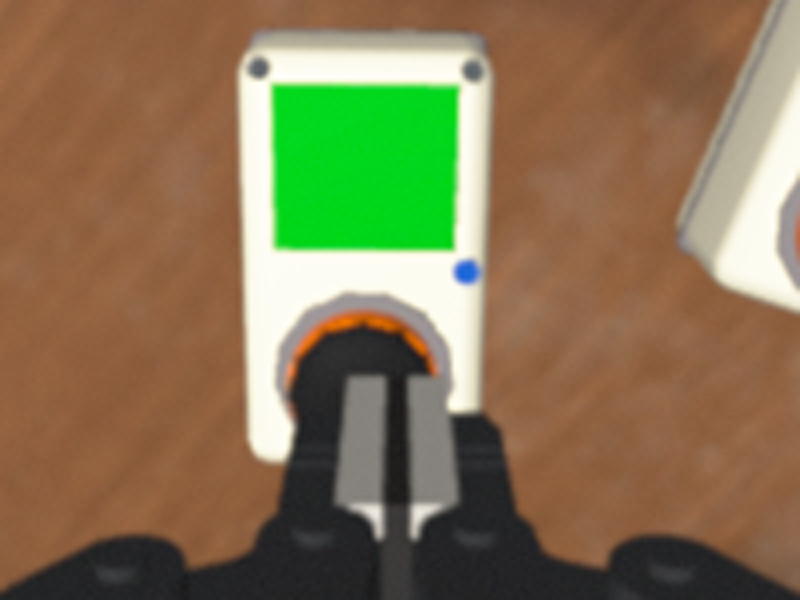

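The crop shows the fingertip (397,380) about 4 mm to one side of the key centre (362,370), which matches the planner's correction. Correcting, then descending finely.

Request:
carry_out([
  [0,0.0026,-0.0125,0,0.004,0.011,0.012],
  [0,0.0026,-0.0125,0.005,0.004,0.011,0.012],
  [0,0.0026,-0.0125,0.012,0.004,0.011,0.012],
  [0,0.0026,-0.0125,0.016,0.004,0.011,0.012],
  [0,0.0026,-0.0125,0.016,0.004,0.011,0.012],
])

```text
time: 3.28
tool_pos: [0.3406, -0.3294, 0.0405]
tool_rot: [-0.001, 0.422, 0.907, 0.001]
contact_force: [0.3, 1.5, -0.2]
gripper_width: -0.005
```

```bash
python3 plan.py .3417,-.3302,.040,-.87 .3417,-.3302,.035,-.87
```

```text
t 3.28 pos [ 0.3406 -0.3294  0.0405] xyaw 2.271 F [ 0.3  1.5 -0.2] w -0.005 j [-0.93 -0.11  2.11 -0.    1.14 -1.63]
[0.3417, -0.3302, 0.04, -0.87] -> [-0.0032  0.0008  0.0013] [ 0.    -0.006 -0.001]
[0.3417, -0.3302, 0.035, -0.87] -> [-0.0032  0.0008  0.0138] [ 0.    -0.006 -0.001]
```

Request:
carry_out([
  [0,0,0,0.0025,0,0,0],
  [0,0,0,0.005,0,0,0],
  [0,0,0,0.005,0,0,0],
])

```text
time: 3.53
tool_pos: [0.3409, -0.3297, 0.0391]
tool_rot: [-0.001, 0.421, 0.907, 0.001]
contact_force: [-1.3, 1.3, 3.5]
gripper_width: -0.001
```

Request:
carry_out([
  [0,0,0,0.00125,0,0,0],
  [0,0,0,0.0025,0,0,0],
  [0,0,0,0.0025,0,0,0],
])

```text
time: 3.78
tool_pos: [0.3409, -0.3297, 0.0384]
tool_rot: [-0.001, 0.422, 0.907, 0.001]
contact_force: [-1.6, 2.3, 6.0]
gripper_width: -0.003
```

Request:
carry_out([
  [0,0,0,0.00125,0,0,0],
  [0,0,0,0.0025,0,0,0],
  [0,0,0,0.0025,0,0,0],
])

```text
time: 4.03
tool_pos: [0.3409, -0.3297, 0.0375]
tool_rot: [-0.001, 0.421, 0.907, 0.001]
contact_force: [-2.5, 3.5, 5.4]
gripper_width: -0.001
```

Request:
carry_out([
  [0,0,0,0.00125,0,0,0],
  [0,0,0,0.0025,0,0,0],
  [0,0,0,0.0025,0,0,0],
])

```text
time: 4.28
tool_pos: [0.3408, -0.3297, 0.0361]
tool_rot: [-0.001, 0.421, 0.907, 0.0]
contact_force: [-1.7, 1.3, 3.6]
gripper_width: -0.006
```

Request:
carry_out([
  [0,0,0,0.00125,0,0,0],
  [0,0,0,0.0025,0,0,0],
  [0,0,0,0.0025,0,0,0],
])

```text
time: 4.53
tool_pos: [0.3408, -0.3296, 0.0344]
tool_rot: [-0.001, 0.422, 0.907, 0.001]
contact_force: [-0.3, -1.2, -0.7]
gripper_width: -0.008
```

The force went 6 → 5.4 → 3.6 → about 0 N, so the key clicked. Rising and opening to grasp.

```bash
python3 plan.py .3305,-.317,.08,-.87 .3305,-.317,.008,-.87
```

```text
t 4.53 pos [ 0.3408 -0.3296  0.0344] xyaw 2.271 F [-0.3 -1.2 -0.7] w -0.008 j [-0.93 -0.1   2.11  0.    1.13 -1.63]
[0.3305, -0.317, 0.08, -0.87] -> [ 0.0409  0.0005 -0.1138] [ 0.    -0.005 -0.001]
[0.3305, -0.317, 0.008, -0.87] -> [0.0405 0.0005 0.0662] [ 0.    -0.005 -0.001]
```

Request:
carry_out([
  [0,0,0,-0.1,0,0,0],
  [0.8,0.041,0,-0.114,0,0,0],
  [0.8,0.041,0,-0.114,0,0,0],
  [0.8,0.041,0,-0.114,0,0,0],
  [0.8,0.041,0,-0.114,0,0,0],
  [0.8,0.041,0,-0.05,0,0,0],
])

```text
time: 5.03
tool_pos: [0.3327, -0.3203, 0.0584]
tool_rot: [0.003, 0.422, 0.907, -0.002]
contact_force: [0.9, -0.5, 0.5]
gripper_width: 0.713
```

```bash
python3 plan.py .3305,-.317,.008,-.87; python3 - <<'E'
from h import *
i=manip.camera_info("wrist");im=manip.grab_frame("wrist");cv2.imwrite("pics/w3.png",cv2.resize(im[:,:,::-1][140:340,170:470],(750,500)))
for r in loggers(im,i,3):print(r)
E
```

```text
t 5.03 pos [ 0.3327 -0.3203  0.0584] xyaw 2.271 F [ 0.9 -0.5  0.5] w 0.713 j [-0.93 -0.17  2.13 -0.    1.17 -1.63]
[0.3305, -0.317, 0.008, -0.87] -> [0.0107 0.0011 0.1259] [-0.001  0.013 -0.   ]
('G', array([520.85247432, 272.97665733]), array([ 0.46143514, -0.25427696]), np.int32(1071))
```

View pics/w3.png

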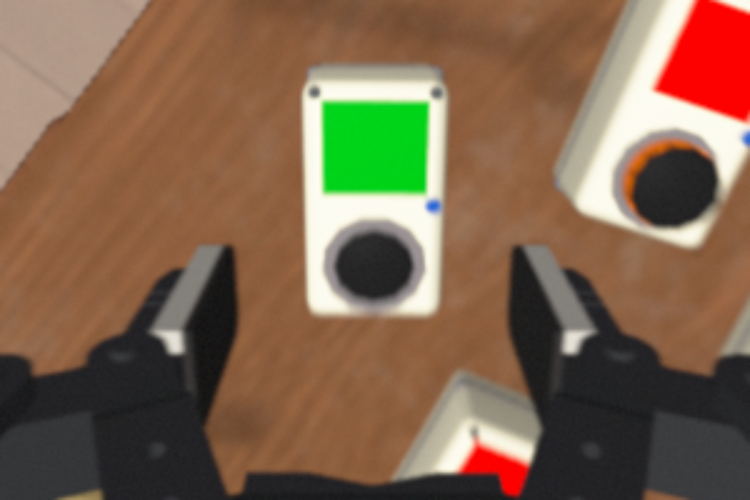

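The band is hidden, so the key is in, and the logger is centred between the fingers. Descending and gripping.

Request:
carry_out([
  [0.8,0.009,0,0.06,0,0.006,0],
  [0.8,0.009,0,0.115,0,0.006,0],
  [0.8,0.009,0,0.12,0,0.006,0],
  [0,0.009,0,0.12,0,0.006,0],
  [0,0.009,0,0.12,0,0.006,0],
  [0,0.009,0,0.12,0,0.006,0],
  [0,0.009,0,0.12,0,0.006,0],
])

```text
time: 5.67
tool_pos: [0.3287, -0.3154, 0.0084]
tool_rot: [-0.001, 0.422, 0.907, 0.001]
contact_force: [1.1, 0.5, -0.5]
gripper_width: 0.43
```

```bash
python3 - <<'E'
import numpy as np
for n,c,a in(("G",(.522,-.422),28.4),("R",(.611,-.2525),32.3)):
  u=np.array([np.cos(np.radians(a)),np.sin(np.radians(a))])
  for s in(-.061,-.025,0,.04,.061):print(n,s,(np.array(c)+s*u).round(4),"yaw",np.radians(a-90).round(3))
E
python3 plan.py .331,-.317,.11,-.87 .45,-.35,.12,-1.07  .5572,-.403,.1,-1.075
```

```text
G -0.061 [ 0.4683 -0.451 ] yaw -1.075
G -0.025 [ 0.5    -0.4339] yaw -1.075
G 0 [ 0.522 -0.422] yaw -1.075
G 0.04 [ 0.5572 -0.403 ] yaw -1.075
G 0.061 [ 0.5757 -0.393 ] yaw -1.075
R -0.061 [ 0.5594 -0.2851] yaw -1.007
R -0.025 [ 0.5899 -0.2659] yaw -1.007
R 0 [ 0.611  -0.2525] yaw -1.007
R 0.04 [ 0.6448 -0.2311] yaw -1.007
R 0.061 [ 0.6626 -0.2199] yaw -1.007
t 5.67 pos [ 0.3287 -0.3154  0.0084] xyaw 2.271 F [ 1.1  0.5 -0.5] w 0.43 j [-0.93 -0.1   2.16 -0.    1.08 -1.63]
[0.331, -0.317, 0.11, -0.87] -> [-0.0061  0.0017 -0.254 ] [-0.    -0.006 -0.001]
[0.45, -0.35, 0.12, -1.07] -> [-0.2608  0.1759 -0.2797] [-0.001 -0.006  0.399]
[0.5572, -0.403, 0.1, -1.075] -> [-0.535   0.2954 -0.2305] [-0.001 -0.006  0.409]
```

Request:
carry_out([
  [0,0,0,-0.1,0,0,0],
  [0,0,0,-0.2,0,0,0],
  [0,-0.06,0.04,-0.28,0,0,0.1],
  [0,-0.15,0.1,-0.28,0,0,0.2],
  [0,-0.26,0.17,-0.28,0,0,0.3],
  [0,-0.35,0.21,-0.28,0,0,0.4],
  [0,-0.44,0.25,-0.26,0,0,0.41],
  [0,-0.53,0.292,-0.23,0,-0.004,0.41],
])

```text
time: 6.33
tool_pos: [0.5497, -0.3995, 0.1025]
tool_rot: [0.001, 0.512, 0.859, -0.0]
contact_force: [0.6, -0.5, -0.8]
gripper_width: 0.433
```

```bash
python3 plan.py .556,-.401,.03,-1.075  .556,-.401,.0125,-1.075; python3 - <<'E'
from h import *
i=manip.camera_info("wrist");im=manip.grab_frame("wrist");cv2.imwrite("pics/w4.png",im[:,:,::-1])
E
```

```text
t 6.33 pos [ 0.5497 -0.3995  0.1025] xyaw 2.067 F [ 0.6 -0.5 -0.8] w 0.433 j [-0.74  0.28  1.58  0.    1.28 -1.23]
[0.556, -0.401, 0.03, -1.075] -> [-0.0107  0.012   0.1812] [ 0.001  0.002 -0.   ]
[0.556, -0.401, 0.0125, -1.075] -> [-0.0106  0.012   0.2249] [ 0.001  0.002 -0.   ]
```

View pics/w4.png

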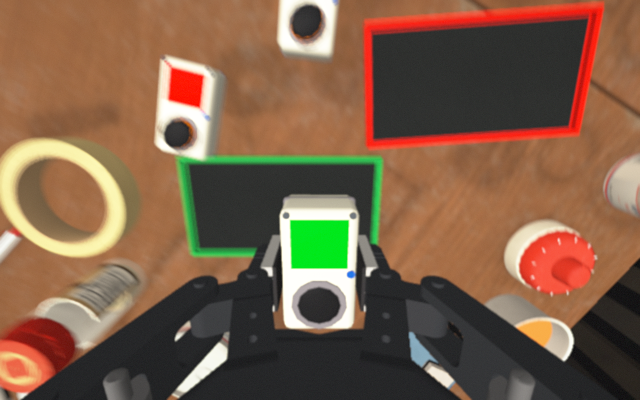

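The logger is held cleanly above the green tray (320,205). Lowering and releasing.

Request:
carry_out([
  [0,-0.0106,0.012,0.08,0,0,0],
  [0,-0.0106,0.012,0.14,0,0,0],
  [0,-0.0106,0.012,0.18,0,0,0],
  [0,-0.0106,0.012,0.205,0,0,0],
  [0,-0.0106,0.012,0.22,0,0,0],
  [0,-0.0106,0.012,0.224,0,0,0],
  [0,-0.0106,0.012,0.224,0,0,0],
])

```text
time: 6.97
tool_pos: [0.5532, -0.3998, 0.0124]
tool_rot: [-0.0, 0.512, 0.859, 0.0]
contact_force: [0.7, 0.7, -1.3]
gripper_width: 0.431
```

Request:
carry_out([
  [0.65,0,0,0,0,0,0],
  [0.65,0,0,0,0,0,0],
  [0.65,0,0,0,0,0,0],
  [0.65,0,0,-0.05,0,0,0],
  [0.65,0,0,-0.15,0,0,0],
  [0.65,0,0,-0.25,0,0,0],
  [0.65,0,0,-0.35,0,0,0],
  [0.4,0,0,-0.4,0,0,0],
])

```text
time: 7.63
tool_pos: [0.5549, -0.4014, 0.178]
tool_rot: [0.003, 0.512, 0.859, -0.0]
contact_force: [0.3, -2.2, 0.8]
gripper_width: 0.529
```

```bash
python3 plan.py .477,-.286,.09,-1.18 .471,-.271,.2,-1.18; cat > look.py <<'E'
import sys;from h import *
# look.py camera [file crop u0 v0 u1 v1]
n=sys.argv[1];i=manip.camera_info(n);im=manip.grab_frame(n);g=cv2.cvtColor(im,cv2.COLOR_RGB2GRAY)
cv2.imwrite("pics/last_%s.png"%n,im[:,:,::-1])
H=cv2.cvtColor(im,cv2.COLOR_RGB2HSV)
for col,c,p,a in loggers(im,i,1 if n=="top" else 2):
    if np.hypot(*p)>.9:continue
    L=np.sqrt(a/(26*28));yy,xx=np.mgrid[:400,:640];d=np.hypot(xx-c[0],yy-c[1])
    ks=[]
    for k,s,_ in blobs((g<60)&(d<48*L)&(d>15*L),200*L*L,900*L*L):
        q=back(k,.039,i)[0];v=q-p
        if .028<np.hypot(*v)<.039: ks.append((q.round(4),round(float(np.hypot(*v)),4),"yaw",np.arctan2(v[1],v[0]).round(3),"centre",(p+16/33*v).round(4)))
    print(col,c.round(),a,"tag",p.round(4),*ks)
if len(sys.argv)>2:
    f=sys.argv[2];a,b,c,d=map(int,sys.argv[3:7]);k=min(800/(c-a),600/(d-b))
    cv2.imwrite("pics/"+f,cv2.resize(im[b:d,a:c,::-1],None,fx=k,fy=k,interpolation=cv2.INTER_CUBIC))
E
python3 look.py top; echo; python3 look.py wrist
```

```text
t 7.63 pos [ 0.5549 -0.4014  0.178 ] xyaw 2.066 F [ 0.3 -2.2  0.8] w 0.529 j [-0.73  0.22  1.52  0.    1.4  -1.23]
[0.477, -0.286, 0.09, -1.18] -> [ 0.3476 -0.0348  0.2179] [0.005 0.011 0.209]
[0.471, -0.271, 0.2, -1.18] -> [ 0.3862 -0.0295 -0.0574] [0.005 0.011 0.209]
R [309. 217.] 99 tag [ 0.4188 -0.364 ] (array([ 0.4282, -0.3955]), 0.0329, 'yaw', np.float64(-1.281), 'centre', array([ 0.4234, -0.3793]))
G [318. 160.] 81 tag [ 0.5497 -0.3871]
G [348. 196.] 142 tag [ 0.4652 -0.4539]

R [214.  85.] 696 tag [ 0.4185 -0.3632] (array([ 0.4284, -0.3953]), 0.0337, 'yaw', np.float64(-1.27), 'centre', array([ 0.4233, -0.3788]))
R [625. 158.] 268 tag [ 0.83   -0.2223]
G [306.   6.] 383 tag [ 0.4674 -0.2611]
G [317. 168.] 550 tag [ 0.5471 -0.3883] (array([ 0.5624, -0.4164]), 0.032, 'yaw', np.float64(-1.071), 'centre', array([ 0.5545, -0.402 ]))
```

Green logger 2 sits at (0.5545, -0.402) in the tray. Next is the key of green logger 1.

Request:
carry_out([
  [0,0.1,-0.01,-0.05,0,0.005,0.1],
  [0,0.2,-0.02,-0.05,0,0.005,0.2],
  [0,0.3,-0.03,0,0,0.005,0.21],
  [0,0.347,-0.034,0.1,0,0.005,0.21],
  [0,0.347,-0.034,0.2,0,0.005,0.21],
  [0,0.347,-0.034,0.217,0,0.005,0.21],
  [0,0.347,-0.034,0.217,0,0.005,0.21],
])

```text
time: 8.32
tool_pos: [0.4716, -0.2811, 0.0791]
tool_rot: [-0.008, 0.556, 0.831, 0.001]
contact_force: [-0.5, 0.0, 0.4]
gripper_width: -0.004
```

```bash
python3 look.py wrist; python3 plan.py .4768,-.286,.055,-1.18 .4768,-.286,.042,-1.18
```

```text
R [214. 282.] 574 tag [ 0.4149 -0.3609]
t 8.37 pos [ 0.4737 -0.2831  0.0825] xyaw 1.961 F [-0.4  0.1  0. ] w -0.001 j [-0.67  0.03  1.9   0.    1.22 -1.07]
[0.4768, -0.286, 0.055, -1.18] -> [-0.0103  0.0045  0.0686] [-0.007 -0.019 -0.001]
[0.4768, -0.286, 0.042, -1.18] -> [-0.0107  0.0046  0.1011] [-0.007 -0.019 -0.001]
```

Request:
carry_out([
  [0,-0.008,0.004,0.04,0,-0.005,0],
  [0,-0.008,0.004,0.07,0,-0.005,0],
  [0,-0.008,0.004,0.085,0,-0.005,0],
  [0,-0.008,0.004,0.09,0,-0.005,0],
  [0,-0.008,0.004,0.09,0,-0.005,0],
  [0,-0.008,0.004,0.09,0,-0.005,0],
])

```text
time: 8.87
tool_pos: [0.4778, -0.2863, 0.049]
tool_rot: [-0.001, 0.557, 0.831, 0.0]
contact_force: [-0.5, -0.3, 0.4]
gripper_width: -0.004
```

```bash
python3 plan.py .4772,-.286,.042,-1.18; python3 look.py wrist w5.png 220 140 420 290
```

```text
t 8.87 pos [ 0.4778 -0.2863  0.049 ] xyaw 1.961 F [-0.5 -0.3  0.4] w -0.004 j [-0.67  0.08  1.91  0.    1.16 -1.06]
[0.4772, -0.286, 0.042, -1.18] -> [ 0.0013 -0.001   0.0174] [-0.002 -0.005 -0.001]
R [190. 294.] 620 tag [ 0.4136 -0.3591]
R [612. 392.] 789 tag [ 0.7337 -0.3207]
```

View pics/w5.png

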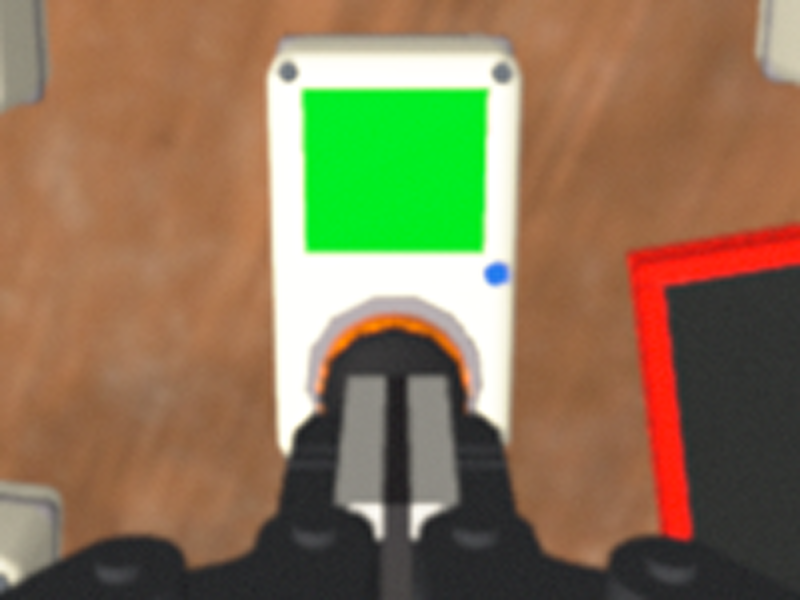

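The fingertip (397,380) is centred on the key (397,375). Pressing in fine steps.

Request:
carry_out([
  [0,0,0,0.01,0,-0.003,0],
  [0,0,0,0.018,0,-0.003,0],
  [0,0,0,0.022,0,-0.003,0],
  [0,0,0,0.022,0,-0.003,0],
])

```text
time: 9.25
tool_pos: [0.4774, -0.2859, 0.0395]
tool_rot: [-0.001, 0.556, 0.831, -0.0]
contact_force: [-0.3, 0.4, 2.9]
gripper_width: 0.003
```

Request:
carry_out([
  [0,0,0,0.00125,0,0,0],
  [0,0,0,0.0035,0,0,0],
  [0,0,0,0.0035,0,0,0],
])

```text
time: 9.5
tool_pos: [0.4775, -0.2859, 0.0386]
tool_rot: [-0.001, 0.556, 0.831, -0.0]
contact_force: [-1.9, 1.2, 4.9]
gripper_width: -0.002
```

Request:
carry_out([
  [0,0,0,0.00125,0,0,0],
  [0,0,0,0.0025,0,0,0],
  [0,0,0,0.0025,0,0,0],
])

```text
time: 9.75
tool_pos: [0.4775, -0.286, 0.0378]
tool_rot: [-0.001, 0.556, 0.831, -0.0]
contact_force: [-1.5, 2.4, 6.9]
gripper_width: -0.002
```

Request:
carry_out([
  [0,0,0,0.00125,0,0,0],
  [0,0,0,0.0025,0,0,0],
  [0,0,0,0.0025,0,0,0],
])

```text
time: 10.0
tool_pos: [0.4774, -0.2859, 0.0367]
tool_rot: [-0.001, 0.556, 0.831, -0.0]
contact_force: [-1.8, 1.2, 5.0]
gripper_width: -0.002
```

Request:
carry_out([
  [0,0,0,0.00125,0,0,0],
  [0,0,0,0.0025,0,0,0],
  [0,0,0,0.0025,0,0,0],
])

```text
time: 10.25
tool_pos: [0.4772, -0.2858, 0.0347]
tool_rot: [-0.001, 0.556, 0.831, -0.0]
contact_force: [-0.1, -0.2, 0.2]
gripper_width: 0.002
```

```bash
python3 plan.py .4775,-.286,.0342,-1.18 .471,-.2702,.08,-1.18
```

```text
t 10.25 pos [ 0.4772 -0.2858  0.0347] xyaw 1.961 F [-0.1 -0.2  0.2] w 0.002 j [-0.67  0.1   1.92 -0.    1.13 -1.06]
[0.4775, -0.286, 0.0342, -1.18] -> [-0.0008  0.0004  0.0012] [-0.003 -0.004 -0.001]
[0.471, -0.2702, 0.08, -1.18] -> [ 0.0421  0.0003 -0.1132] [-0.003 -0.004 -0.001]
```

Clicked: force back to 0. Retracting, opening, then gripping.

Request:
carry_out([
  [0,0,0,-0.1,0,0,0],
  [0.8,0.042,0,-0.114,0,0,0],
  [0.8,0.042,0,-0.114,0,0,0],
  [0.8,0.042,0,-0.114,0,0,0],
  [0.8,0.042,0,-0.114,0,0,0],
  [0.8,0.042,0,-0.114,0,0,0],
])

```text
time: 10.75
tool_pos: [0.4703, -0.2701, 0.0791]
tool_rot: [-0.002, 0.557, 0.831, -0.0]
contact_force: [-1.2, 1.3, -1.0]
gripper_width: 0.709
```

```bash
python3 plan.py .4708,-.2703,.008,-1.18; python3 look.py wrist w6.png 170 140 470 340
```

```text
t 10.75 pos [ 0.4703 -0.2701  0.0791] xyaw 1.961 F [-1.2  1.3 -1. ] w 0.709 j [-0.66  0.01  1.93 -0.    1.21 -1.05]
[0.4708, -0.2703, 0.008, -1.18] -> [-0.0017  0.0014  0.1777] [-0.005 -0.007 -0.001]
```

View pics/w6.png

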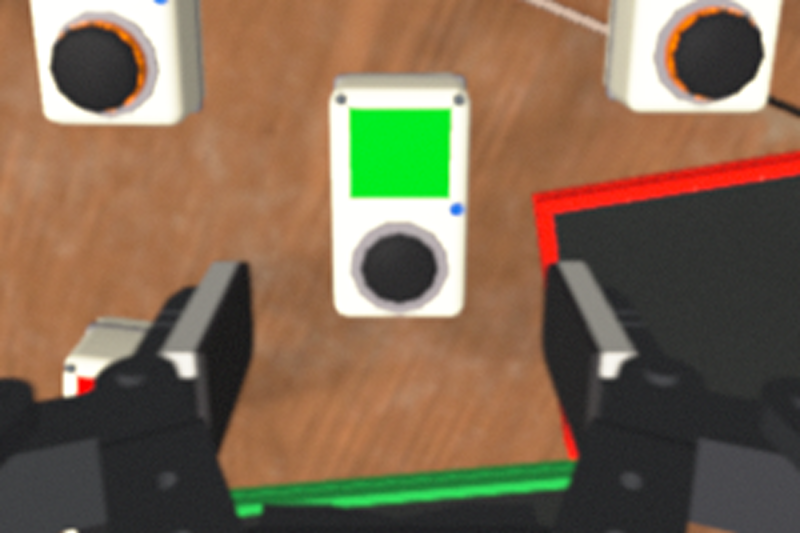

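Key in (band hidden). The red tray's corner is near the right finger, so I'll narrow the opening to 0.58 before descending.

Request:
carry_out([
  [0.58,-0.0017,0.001,0.05,0,-0.004,0],
  [0.58,-0.0017,0.001,0.08,0,-0.004,0],
  [0.58,-0.0017,0.001,0.12,0,-0.004,0],
  [0.58,-0.0017,0.001,0.16,0,-0.004,0],
  [0.58,-0.0017,0.001,0.173,0,-0.004,0],
  [0,-0.0017,0.001,0.173,0,-0.004,0],
  [0,-0.0017,0.001,0.173,0,-0.004,0],
  [0,-0.0017,0.001,0.173,0,-0.004,0],
])

```text
time: 11.47
tool_pos: [0.4717, -0.271, 0.0118]
tool_rot: [-0.0, 0.557, 0.831, -0.001]
contact_force: [-0.5, -0.4, -1.8]
gripper_width: 0.426
```

```bash
python3 plan.py .471,-.27,.11,-1.18 .50,-.434,.10,-1.075  .50,-.434,.03,-1.075 .50,-.434,.0140,-1.075
```

```text
t 11.47 pos [ 0.4717 -0.271   0.0118] xyaw 1.961 F [-0.5 -0.4 -1.8] w 0.426 j [-0.66  0.11  1.95 -0.    1.08 -1.05]
[0.471, -0.27, 0.11, -1.18] -> [ 0.0028 -0.001  -0.2455] [-0.002  0.001 -0.001]
[0.5, -0.434, 0.1, -1.075] -> [-0.4039 -0.09   -0.2201] [-0.002  0.001 -0.211]
[0.5, -0.434, 0.03, -1.075] -> [-0.4038 -0.0898 -0.0451] [-0.002  0.001 -0.211]
[0.5, -0.434, 0.014, -1.075] -> [-0.4038 -0.0898 -0.0051] [-0.002  0.001 -0.211]
```

Request:
carry_out([
  [0,0,0,-0.1,0,0,0],
  [0,0,0,-0.19,0,0,0],
  [0,-0.09,-0.02,-0.22,0,0,-0.1],
  [0,-0.18,-0.04,-0.22,0,0,-0.2],
  [0,-0.28,-0.06,-0.22,0,0,-0.21],
  [0,-0.37,-0.08,-0.22,0,0,-0.21],
  [0,-0.404,-0.09,-0.18,0,0,-0.21],
  [0,-0.404,-0.09,-0.18,0,0,-0.21],
])

```text
time: 12.13
tool_pos: [0.4992, -0.437, 0.0825]
tool_rot: [-0.0, 0.513, 0.858, -0.001]
contact_force: [-0.9, 1.1, -3.1]
gripper_width: 0.433
```

```bash
python3 plan.py .50,-.434,.03,-1.075 .50,-.434,.0157,-1.075; python3 look.py top;python3 look.py wrist
```

```text
t 12.13 pos [ 0.4992 -0.437   0.0825] xyaw 2.063 F [-0.9  1.1 -3.1] w 0.433 j [-0.83  0.27  1.63 -0.    1.24 -1.32]
[0.5, -0.434, 0.03, -1.075] -> [0.0058 0.0056 0.1313] [-0.004  0.001 -0.007]
[0.5, -0.434, 0.0157, -1.075] -> [0.0058 0.0057 0.1671] [-0.004  0.001 -0.007]
R [222. 176.] 102 tag [ 0.5154 -0.1682] (array([ 0.5279, -0.1995]), 0.0337, 'yaw', np.float64(-1.191), 'centre', array([ 0.5215, -0.1834]))
G [320. 161.] 75 tag [ 0.546 -0.391]
```

Request:
carry_out([
  [0,0.005,0.0057,0.06,0,0,0],
  [0,0.005,0.0057,0.11,0,0,0],
  [0,0.005,0.0057,0.14,0,0,0],
  [0,0.005,0.0057,0.16,0,0,0],
  [0,0.005,0.0057,0.166,0,0,0],
  [0,0.005,0.0057,0.167,0,0,0],
  [0,0.005,0.0057,0.167,0,0,0],
])

```text
time: 12.82
tool_pos: [0.5014, -0.4315, 0.0179]
tool_rot: [0.001, 0.512, 0.859, -0.001]
contact_force: [0.2, 0.0, -1.5]
gripper_width: 0.431
```

Request:
carry_out([
  [0.58,0,0,0,0,0,0],
  [0.58,0,0,0,0,0,0],
  [0.58,0,0,-0.02,0,0,0],
  [0.58,0,0,-0.08,0,0,0],
  [0.58,0,0,-0.18,0,0,0],
  [0.58,0,0,-0.28,0,0,0],
  [0.58,0,0,-0.36,0,0,0],
  [0.58,0,0,-0.36,0,0,0],
])

```text
time: 13.48
tool_pos: [0.5047, -0.4349, 0.1727]
tool_rot: [0.008, 0.512, 0.859, -0.003]
contact_force: [0.6, -0.7, 1.6]
gripper_width: 0.585
```

```bash
python3 look.py wrist w7.png 0 0 640 400; echo; python3 look.py top; python3 plan.py .423,-.379,.12,-1.28 .423,-.379,.07,-1.28
```

```text
R [274.  78.] 768 tag [ 0.4181 -0.3631] (array([ 0.4275, -0.3952]), 0.0335, 'yaw', np.float64(-1.289), 'centre', array([ 0.4226, -0.3787]))
G [317. 166.] 604 tag [ 0.494 -0.418] (array([ 0.5089, -0.4458]), 0.0316, 'yaw', np.float64(-1.077), 'centre', array([ 0.5012, -0.4315]))
G [376. 165.] 607 tag [ 0.5474 -0.3877] (array([ 0.5608, -0.4165]), 0.0317, 'yaw', np.float64(-1.135), 'centre', array([ 0.5539, -0.4017]))

R [222. 176.] 102 tag [ 0.5154 -0.1682] (array([ 0.5279, -0.1996]), 0.0337, 'yaw', np.float64(-1.191), 'centre', array([ 0.5215, -0.1834]))
G [319. 160.] 98 tag [ 0.5482 -0.3885]
G [321. 188.] 102 tag [ 0.4842 -0.3924] (array([ 0.5131, -0.3943]), 0.029, 'yaw', np.float64(-0.065), 'centre', array([ 0.4982, -0.3933])) (array([ 0.4635, -0.4171]), 0.0322, 'yaw', np.float64(-2.268), 'centre', array([ 0.4742, -0.4043]))
G [332. 183.] 103 tag [ 0.4956 -0.419 ]
t 13.58 pos [ 0.5022 -0.4323  0.165 ] xyaw 2.066 F [ 0.7  0.4 -0.1] w 0.58 j [-0.82  0.18  1.59 -0.    1.37 -1.32]
[0.423, -0.379, 0.12, -1.28] -> [ 0.2122 -0.1109  0.111 ] [0.002 0.013 0.409]
[0.423, -0.379, 0.07, -1.28] -> [ 0.213  -0.1109  0.236 ] [0.002 0.013 0.409]
```

View pics/w7.png

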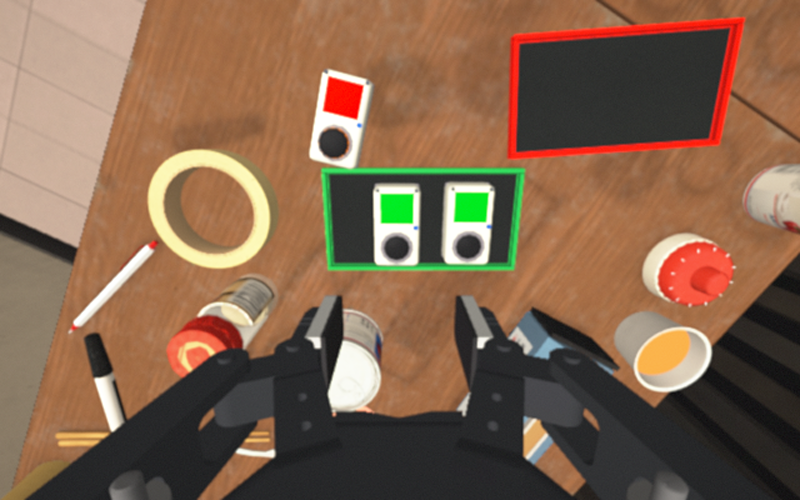

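Both greens are flat in the green tray, at (398,225) and (468,223), with keys in. Now red logger 3 at (340,118) in the picture, to the far red slot.

Request:
carry_out([
  [0.75,0.08,-0.04,0,0,0.01,0.1],
  [0.75,0.16,-0.08,0.05,0,0.01,0.2],
  [0.75,0.212,-0.11,0.11,0,0.01,0.3],
  [0.75,0.212,-0.11,0.18,0,0.01,0.4],
  [0.75,0.212,-0.11,0.236,0,0.01,0.41],
  [0.75,0.212,-0.11,0.236,0,0.01,0.41],
  [0.75,0.212,-0.11,0.236,0,0.01,0.41],
])

```text
time: 14.17
tool_pos: [0.4204, -0.3757, 0.064]
tool_rot: [-0.005, 0.597, 0.802, 0.001]
contact_force: [0.6, -0.3, 0.2]
gripper_width: 0.749
```

```bash
sed -i 's/,400\*scale)/,1200*scale)/' h.py; python3 look.py wrist; python3 plan.py .4228,-.379,.010,-1.28
```

```text
R [322. 210.] 1388 tag [ 0.4183 -0.3632] (array([ 0.4267, -0.3948]), 0.0327, 'yaw', np.float64(-1.311), 'centre', array([ 0.4223, -0.3785]))
G [489. 283.] 396 tag [ 0.5507 -0.3818]
G [385. 309.] 229 tag [ 0.4863 -0.4243]
t 14.22 pos [ 0.4216 -0.3771  0.0661] xyaw 1.862 F [-0.3 -0.7 -0. ] w 0.75 j [-0.86  0.08  1.88  0.    1.19 -1.15]
[0.4228, -0.379, 0.01, -1.28] -> [-0.0062  0.0018  0.1402] [-0.005 -0.012 -0.   ]
```

Request:
carry_out([
  [0.75,-0.003,0.001,0.06,0,-0.005,0],
  [0.75,-0.003,0.001,0.12,0,-0.005,0],
  [0.75,-0.003,0.001,0.135,0,-0.005,0],
  [0.75,-0.003,0.001,0.135,0,-0.005,0],
  [0,-0.003,0.001,0.135,0,-0.005,0],
  [0,-0.003,0.001,0.135,0,-0.005,0],
  [0,-0.003,0.001,0.135,0,-0.005,0],
  [0,-0.003,0.001,0.135,0,-0.005,0],
])

```text
time: 14.88
tool_pos: [0.4236, -0.3795, 0.015]
tool_rot: [0.0, 0.597, 0.802, -0.001]
contact_force: [-0.2, 1.4, 6.9]
gripper_width: 0.43
```

```bash
python3 plan.py .45,-.36,.12,-1.28 .6626,-.22,.11,-1.007
```

```text
t 14.88 pos [ 0.4236 -0.3795  0.015 ] xyaw 1.861 F [-0.2  1.4  6.9] w 0.43 j [-0.86  0.15  1.89 -0.    1.09 -1.15]
[0.45, -0.36, 0.12, -1.28] -> [ 0.0275  0.0771 -0.2626] [-0.001  0.003 -0.   ]
[0.6626, -0.22, 0.11, -1.007] -> [ 0.2106  0.6866 -0.238 ] [-0.001  0.003 -0.546]
```

Request:
carry_out([
  [0,0,0,0,0,0,0],
  [0,0,0,-0.03,0,0,0],
  [0,0,0,-0.06,0,0,0],
  [0,0,0,-0.1,0,0,0],
  [0,0,0,-0.1,0,0,0],
  [0,0,0,-0.1,0,0,0],
])

```text
time: 15.38
tool_pos: [0.4234, -0.3793, 0.0544]
tool_rot: [0.001, 0.597, 0.802, -0.001]
contact_force: [0.0, 0.6, -1.2]
gripper_width: 0.423
```

```bash
python3 look.py wrist w8.png 160 120 480 360; python3 plan.py .45,-.36,.12,-1.28 .6626,-.22,.11,-1.007
```

```text
G [490. 291.] 1094 tag [ 0.5501 -0.3876]
t 15.43 pos [ 0.4227 -0.3785  0.053 ] xyaw 1.861 F [-0.4  0.6 -2.5] w 0.428 j [-0.86  0.1   1.88 -0.    1.16 -1.15]
[0.45, -0.36, 0.12, -1.28] -> [ 0.0248  0.0785 -0.1675] [-0.003 -0.002 -0.001]
[0.6626, -0.22, 0.11, -1.007] -> [ 0.2079  0.688  -0.1432] [-0.002 -0.002 -0.547]
```

View pics/w8.png

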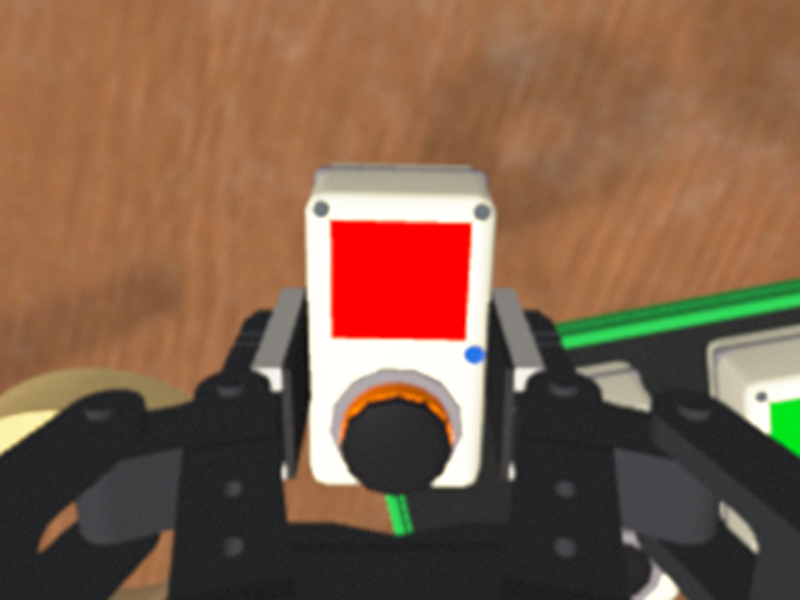

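Red logger 3 is held straight with its key still up. Carrying it to the red tray.

Request:
carry_out([
  [0,0,0,-0.1,0,0,0],
  [0,0.02,0.08,-0.167,0,0,0],
  [0,0.05,0.16,-0.167,0,0,-0.1],
  [0,0.08,0.26,-0.16,0,0,-0.2],
  [0,0.11,0.36,-0.16,0,0,-0.3],
  [0,0.14,0.46,-0.15,0,0,-0.4],
  [0,0.17,0.56,-0.15,0,0,-0.5],
  [0,0.2,0.65,-0.143,0,0,-0.547],
])

```text
time: 16.1
tool_pos: [0.65, -0.2254, 0.1079]
tool_rot: [-0.002, 0.481, 0.877, 0.0]
contact_force: [-0.4, -1.2, -1.2]
gripper_width: 0.427
```

```bash
python3 plan.py .6626,-.22,.06,-1.007 .6626,-.22,.019,-1.007; python3 look.py top; cat > tray.py <<'E'
import sys;from h import *
n=sys.argv[1]
i=manip.camera_info(n);im=manip.grab_frame(n);r,g=masks(im)
for nm,m in(("R",r),("G",g)):
    for c,s,b in blobs(m,300,9000):
        if s[2]<60: continue
        w=back(np.argwhere(b)[:,::-1],.01,i);print(nm,s,cv2.minAreaRect((w*1000).astype(np.float32)))
E
python3 tray.py wrist; python3 look.py wrist
```

```text
t 16.1 pos [ 0.65   -0.2254  0.1079] xyaw 2.137 F [-0.4 -1.2 -1.2] w 0.427 j [-0.44  0.3   1.55  0.    1.3  -1.01]
[0.6626, -0.22, 0.06, -1.007] -> [-0.0061  0.034   0.1197] [-0.004 -0.008  0.005]
[0.6626, -0.22, 0.019, -1.007] -> [-0.0065  0.0342  0.2222] [-0.004 -0.008  0.005]
R [298.  70.] 441 tag [ 0.7589 -0.345 ]
R [264. 142.] 564 tag [ 0.5923 -0.2636]
R [231. 111.] 71 tag [ 0.6659 -0.1885]
R [222. 176.] 102 tag [ 0.5154 -0.1682] (array([ 0.5278, -0.1997]), 0.0338, 'yaw', np.float64(-1.196), 'centre', array([ 0.5214, -0.1835]))
R [250. 239.] 104 tag [ 0.3722 -0.2311] (array([ 0.385 , -0.2622]), 0.0336, 'yaw', np.float64(-1.18), 'centre', array([ 0.3784, -0.2462]))
G [333. 172.] 340 tag [ 0.5207 -0.4213]
G [319. 160.] 98 tag [ 0.5482 -0.3885] (array([ 0.5623, -0.4176]), 0.0324, 'yaw', np.float64(-1.118), 'centre', array([ 0.5551, -0.4026]))
G [332. 183.] 101 tag [ 0.4953 -0.4187] (array([ 0.5106, -0.4474]), 0.0325, 'yaw', np.float64(-1.082), 'centre', array([ 0.5027, -0.4326]))
R [ 154  148  206  103 3516] ((610.0015258789062, -251.11593627929688), (176.5458526611328, 95.5560073852539), 32.275001525878906)
G [   0  241  190   87 2737] ((522.4247436523438, -417.3143310546875), (178.726318359375, 97.77013397216797), 28.49222183227539)
R [198.  46.] 1422 tag [ 0.5144 -0.1678] (array([ 0.5291, -0.1993]), 0.0348, 'yaw', np.float64(-1.135), 'centre', array([ 0.5215, -0.1831]))
G [ 54. 292.] 686 tag [ 0.4915 -0.422 ] (array([ 0.5117, -0.4414]), 0.028, 'yaw', np.float64(-0.765), 'centre', array([ 0.5013, -0.4314]))
G [122. 295.] 678 tag [ 0.5452 -0.3917]
```

Request:
carry_out([
  [0,-0.004,0.034,0.05,0,-0.004,0.005],
  [0,-0.004,0.033,0.1,0,-0.004,0.005],
  [0,-0.004,0.033,0.13,0,-0.004,0.005],
  [0,-0.004,0.033,0.13,0,-0.004,0.005],
  [0,-0.004,0.033,0.13,0,-0.004,0.005],
])

```text
time: 16.67
tool_pos: [0.6589, -0.2217, 0.0556]
tool_rot: [-0.002, 0.484, 0.875, -0.001]
contact_force: [0.3, -0.9, -0.9]
gripper_width: 0.426
```

```bash
python3 plan.py .6622,-.2195,.019,-1.007
```

```text
t 16.67 pos [ 0.6589 -0.2217  0.0556] xyaw 2.131 F [ 0.3 -0.9 -0.9] w 0.426 j [-0.43  0.37  1.56 -0.    1.22 -0.99]
[0.6622, -0.2195, 0.019, -1.007] -> [-0.0002  0.0102  0.0914] [-0.007 -0.007 -0.007]
```

Request:
carry_out([
  [0,0,0.006,0.04,-0.003,-0.005,-0.005],
  [0,0,0.006,0.07,-0.003,-0.005,-0.005],
  [0,0,0.006,0.085,-0.003,-0.005,-0.005],
  [0,0,0.006,0.09,-0.003,-0.005,-0.005],
  [0,0,0.006,0.09,-0.003,-0.005,-0.005],
])

```text
time: 17.08
tool_pos: [0.662, -0.2201, 0.0206]
tool_rot: [0.0, 0.483, 0.876, -0.0]
contact_force: [-0.5, 0.1, -1.4]
gripper_width: 0.428
```

Request:
carry_out([
  [0.6,0,0,0,0,0,0],
  [0.6,0,0,0,0,0,0],
  [0.6,0,0,-0.02,0,0,0],
  [0.6,0,0,-0.08,0,0,0],
  [0.6,0,0,-0.18,0,0,0],
  [0.6,0,0,-0.28,0,0,0],
  [0.6,0,0,-0.3,0,0,0],
  [0.6,0,0,-0.3,0,0,0],
])

```text
time: 17.75
tool_pos: [0.6661, -0.2215, 0.1494]
tool_rot: [0.007, 0.482, 0.876, 0.0]
contact_force: [0.8, -1.1, 0.6]
gripper_width: 0.6
```

```bash
python3 look.py wrist; python3 plan.py .5214,-.1835,.12,-1.185 .5214,-.1835,.07,-1.185 .5214,-.1835,.01,-1.185
```

```text
R [11. 16.] 738 tag [ 0.3765 -0.2291] (array([ 0.3896, -0.2573]), 0.0311, 'yaw', np.float64(-1.134), 'centre', array([ 0.3829, -0.2428]))
R [200.  47.] 998 tag [ 0.5147 -0.1676]
R [316. 172.] 686 tag [ 0.6539 -0.2056] (array([ 0.6719, -0.2352]), 0.0346, 'yaw', np.float64(-1.025), 'centre', array([ 0.6627, -0.22  ]))
R [329. 315.] 1556 tag [ 0.7537 -0.3372]
G [ 76. 261.] 515 tag [ 0.4921 -0.4206] (array([ 0.512 , -0.4416]), 0.0289, 'yaw', np.float64(-0.812), 'centre', array([ 0.5017, -0.4308]))
G [136. 263.] 508 tag [ 0.5455 -0.3903] (array([ 0.5305, -0.3581]), 0.0355, 'yaw', np.float64(2.005), 'centre', array([ 0.5382, -0.3747])) (array([ 0.5636, -0.4124]), 0.0285, 'yaw', np.float64(-0.881), 'centre', array([ 0.5543, -0.401 ]))
t 17.8 pos [ 0.6644 -0.2207  0.1456] xyaw 2.135 F [-0.2  0.2 -0.4] w 0.599 j [-0.43  0.28  1.5  -0.    1.35 -0.99]
[0.5214, -0.1835, 0.12, -1.185] -> [ 0.2702 -0.2525  0.061 ] [0.009 0.015 0.357]
[0.5214, -0.1835, 0.07, -1.185] -> [ 0.2712 -0.253   0.186 ] [0.009 0.015 0.357]
[0.5214, -0.1835, 0.01, -1.185] -> [ 0.2723 -0.2536  0.336 ] [0.009 0.015 0.357]
```

Request:
carry_out([
  [0.75,0.07,-0.06,0,0,0.01,0.1],
  [0.75,0.15,-0.13,0,0,0.01,0.2],
  [0.75,0.22,-0.2,0.03,0,0.01,0.3],
  [0.75,0.27,-0.252,0.1,0,0.01,0.357],
  [0.75,0.27,-0.252,0.18,0,0.01,0.357],
  [0.75,0.27,-0.252,0.186,0,0.01,0.357],
  [0.75,0.27,-0.252,0.186,0,0.01,0.357],
  [0.75,0.27,-0.252,0.186,0,0.01,0.357],
])

```text
time: 18.47
tool_pos: [0.5207, -0.1831, 0.0673]
tool_rot: [-0.001, 0.558, 0.83, 0.001]
contact_force: [0.1, 0.4, 0.9]
gripper_width: 0.745
```

```bash
python3 look.py wrist; python3 plan.py .5213,-.1833,.0110,-1.185
```

```text
R [320. 202.] 1379 tag [ 0.5147 -0.1673] (array([ 0.5271, -0.1975]), 0.0326, 'yaw', np.float64(-1.181), 'centre', array([ 0.5207, -0.182 ]))
R [ 90. 208.] 1353 tag [ 0.3718 -0.2303] (array([ 0.3856, -0.2595]), 0.0323, 'yaw', np.float64(-1.129), 'centre', array([ 0.3785, -0.2445]))
t 18.52 pos [ 0.5216 -0.1835  0.0684] xyaw 1.957 F [ 0.8 -0.9  0.7] w 0.749 j [-0.47  0.04  1.91  0.    1.19 -0.86]
[0.5213, -0.1833, 0.011, -1.185] -> [ 0.0007 -0.0007  0.1436] [ 0.004 -0.002 -0.   ]
```

Request:
carry_out([
  [0.75,0,0,0.06,0,0,0],
  [0.75,0,0,0.12,0,0,0],
  [0.75,0,0,0.141,0,0,0],
  [0.75,0,0,0.141,0,0,0],
  [0,0,0,0.141,0,0,0],
  [0,0,0,0.141,0,0,0],
  [0,0,0,0.141,0,0,0],
  [0,0,0,0.141,0,0,0],
])

```text
time: 19.18
tool_pos: [0.5215, -0.1834, 0.0126]
tool_rot: [0.001, 0.559, 0.829, 0.001]
contact_force: [0.8, 0.2, 3.1]
gripper_width: 0.429
```

```bash
python3 plan.py .5213,-.1833,.1,-1.185 .610,-.2515,.1,-1.007
```

```text
t 19.18 pos [ 0.5215 -0.1834  0.0126] xyaw 1.956 F [0.8 0.2 3.1] w 0.429 j [-0.47  0.12  1.93  0.    1.08 -0.86]
[0.5213, -0.1833, 0.1, -1.185] -> [ 5.000e-04  2.000e-04 -2.185e-01] [ 0.006  0.001 -0.   ]
[0.61, -0.2515, 0.1, -1.007] -> [-0.2409  0.1416 -0.218 ] [ 0.006  0.001 -0.356]
```

Request:
carry_out([
  [0,0,0,-0.09,0,0,0],
  [0,0,0,-0.18,0,0,0],
  [0,-0.06,0.035,-0.22,0,0,-0.1],
  [0,-0.12,0.07,-0.22,0,0,-0.2],
  [0,-0.18,0.106,-0.22,0,0,-0.3],
  [0,-0.241,0.1416,-0.2,0,0,-0.356],
  [0,-0.241,0.1416,-0.13,0,0,-0.356],
  [0,-0.241,0.1416,-0.13,0,0,-0.356],
])

```text
time: 19.85
tool_pos: [0.6064, -0.2501, 0.0572]
tool_rot: [-0.005, 0.483, 0.876, 0.001]
contact_force: [-2.6, 1.6, -3.3]
gripper_width: 0.425
```

```bash
python3 plan.py .610,-.2515,.0175,-1.007
```

```text
t 19.85 pos [ 0.6064 -0.2501  0.0572] xyaw 2.134 F [-2.6  1.6 -3.3] w 0.425 j [-0.51  0.29  1.65  0.    1.21 -1.07]
[0.61, -0.2515, 0.0175, -1.007] -> [-0.0087  0.0061  0.0992] [-0.006 -0.019 -0.002]
```

Request:
carry_out([
  [0,-0.003,0.003,0.03,0,-0.005,0],
  [0,-0.003,0.003,0.065,0,-0.005,0],
  [0,-0.003,0.003,0.085,0,-0.005,0],
  [0,-0.003,0.003,0.095,0,-0.005,0],
  [0,-0.003,0.003,0.095,0,-0.005,0],
])

```text
time: 20.27
tool_pos: [0.609, -0.2502, 0.0225]
tool_rot: [-0.001, 0.483, 0.876, 0.0]
contact_force: [-0.4, -0.6, -2.2]
gripper_width: 0.426
```

```bash
python3 plan.py .610,-.2515,.0175,-1.007
```

```text
t 20.27 pos [ 0.609  -0.2502  0.0225] xyaw 2.135 F [-0.4 -0.6 -2.2] w 0.426 j [-0.5   0.33  1.66  0.    1.15 -1.07]
[0.61, -0.2515, 0.0175, -1.007] -> [-0.0042  0.0004  0.0125] [-0.001 -0.005 -0.   ]
```

Request:
carry_out([
  [0,-0.003,0,0.01,0,0,0],
  [0,-0.003,0,0.011,0,0,0],
  [0.58,-0.003,0,0.011,0,0,0],
  [0.58,-0.003,0,0.011,0,0,0],
  [0.58,-0.003,0,-0.01,0,0,0],
  [0.58,-0.003,0,-0.07,0,0,0],
  [0.58,-0.003,0,-0.17,0,0,0],
  [0.58,-0.003,0,-0.2,0,0,0],
])

```text
time: 20.93
tool_pos: [0.6138, -0.2537, 0.1113]
tool_rot: [0.005, 0.483, 0.876, 0.0]
contact_force: [1.8, 0.3, 2.1]
gripper_width: 0.58
```

```bash
python3 look.py wrist; python3 look.py top;python3 plan.py .3784,-.246,.12,-1.185 .3784,-.246,.07,-1.185
```

```text
R [39.  9.] 761 tag [ 0.3746 -0.2363]
R [316. 183.] 949 tag [ 0.602  -0.2389] (array([ 0.6199, -0.2669]), 0.0333, 'yaw', np.float64(-1.0), 'centre', array([ 0.6107, -0.2524]))
R [392. 183.] 946 tag [ 0.6554 -0.2055] (array([ 0.6713, -0.2348]), 0.0334, 'yaw', np.float64(-1.074), 'centre', array([ 0.6631, -0.2197]))
R [401. 233.] 138 tag [ 0.6886 -0.237 ]
R [517. 315.] 229 tag [ 0.8366 -0.2462]
G [110. 284.] 673 tag [ 0.4924 -0.4221] (array([ 0.5214, -0.4284]), 0.0297, 'yaw', np.float64(-0.217), 'centre', array([ 0.5064, -0.4252]))
G [172. 280.] 187 tag [ 0.539  -0.3869]
R [298.  70.] 440 tag [ 0.759  -0.3451]
R [252. 137.] 94 tag [ 0.6028 -0.2375]
R [250. 239.] 103 tag [ 0.3723 -0.2309] (array([ 0.3849, -0.262 ]), 0.0335, 'yaw', np.float64(-1.184), 'centre', array([ 0.3784, -0.246 ]))
G [334. 172.] 338 tag [ 0.5208 -0.4221]
G [319. 160.] 98 tag [ 0.5482 -0.3885] (array([ 0.5624, -0.4174]), 0.0322, 'yaw', np.float64(-1.114), 'centre', array([ 0.5551, -0.4025]))
G [332. 183.] 101 tag [ 0.4953 -0.4187] (array([ 0.5106, -0.4474]), 0.0325, 'yaw', np.float64(-1.082), 'centre', array([ 0.5027, -0.4326]))
t 21.03 pos [ 0.614  -0.2538  0.1105] xyaw 2.134 F [-0.1 -0.5 -0. ] w 0.581 j [-0.5   0.23  1.62  0.    1.28 -1.07]
[0.3784, -0.246, 0.12, -1.185] -> [ 0.3309 -0.4872 -0.0295] [0.013 0.017 0.356]
[0.3784, -0.246, 0.07, -1.185] -> [ 0.332  -0.488   0.0955] [0.013 0.017 0.356]
```

Red logger 1 is in the middle slot. Now the last one, red logger 2 at (0.3784, -0.246).

Request:
carry_out([
  [0.75,0.05,-0.08,-0.05,0,0.01,0.1],
  [0.75,0.11,-0.16,-0.05,0,0.01,0.2],
  [0.75,0.165,-0.24,-0.04,0,0.01,0.3],
  [0.75,0.22,-0.325,-0.03,0,0.01,0.35],
  [0.75,0.28,-0.41,0,0,0.01,0.35],
  [0.75,0.331,-0.487,0.06,0,0.01,0.35],
  [0.75,0.331,-0.487,0.095,0,0.01,0.35],
  [0.75,0.331,-0.487,0.095,0,0.01,0.35],
])

```text
time: 21.7
tool_pos: [0.3708, -0.2413, 0.0611]
tool_rot: [-0.006, 0.558, 0.83, 0.002]
contact_force: [-0.6, 1.1, 0.1]
gripper_width: 0.752
```

Request:
carry_out([
  [0.75,0,0,0,0,0,0],
  [0.75,0,0,0,0,0,0],
])

```text
time: 21.87
tool_pos: [0.3766, -0.2449, 0.0671]
tool_rot: [-0.001, 0.557, 0.83, 0.002]
contact_force: [0.7, -0.6, 0.7]
gripper_width: 0.753
```

```bash
python3 look.py wrist; python3 plan.py .3782,-.2455,.0110,-1.185
```

```text
R [320. 204.] 1366 tag [ 0.3715 -0.2301] (array([ 0.3832, -0.2602]), 0.0323, 'yaw', np.float64(-1.199), 'centre', array([ 0.3772, -0.2447]))
R [596. 323.] 957 tag [ 0.6069 -0.2389]
t 21.92 pos [ 0.377  -0.2452  0.0676] xyaw 1.96 F [-0.3  0.2  1.2] w 0.748 j [-0.74 -0.22  2.15  0.    1.21 -1.13]
[0.3782, -0.2455, 0.011, -1.185] -> [-0.0023  0.0022  0.1415] [ 0.003 -0.006  0.007]
```

Request:
carry_out([
  [0.75,-0.001,0.001,0.06,0,0,0],
  [0.75,-0.001,0.001,0.12,0,0,0],
  [0.75,-0.001,0.001,0.139,0,0,0],
  [0.75,-0.001,0.001,0.139,0,0,0],
  [0,-0.001,0.001,0.139,0,0,0],
  [0,-0.001,0.001,0.139,0,0,0],
  [0,-0.001,0.001,0.139,0,0,0],
  [0,-0.001,0.001,0.139,0,0,0],
])

```text
time: 22.58
tool_pos: [0.3772, -0.2453, 0.0123]
tool_rot: [-0.0, 0.557, 0.83, 0.001]
contact_force: [0.2, 0.2, 5.4]
gripper_width: 0.427
```

```bash
python3 plan.py .378,-.2455,.1,-1.185 .5585,-.283,.1,-1.007
```

```text
t 22.58 pos [ 0.3772 -0.2453  0.0123] xyaw 1.959 F [0.2 0.2 5.4] w 0.427 j [-0.74 -0.12  2.18  0.    1.09 -1.13]
[0.378, -0.2455, 0.1, -1.185] -> [-0.0008  0.0021 -0.2193] [ 0.004 -0.004  0.006]
[0.5585, -0.283, 0.1, -1.007] -> [-0.2586  0.3842 -0.2191] [ 0.004 -0.004 -0.35 ]
```

Request:
carry_out([
  [0,0,0,-0.09,0,0,0],
  [0,-0.01,0.02,-0.18,0,0,0],
  [0,-0.06,0.09,-0.22,0,0,-0.1],
  [0,-0.11,0.17,-0.22,0,0,-0.2],
  [0,-0.16,0.25,-0.22,0,0,-0.3],
  [0,-0.215,0.32,-0.22,0,0,-0.35],
  [0,-0.259,0.382,-0.2,0,0,-0.35],
  [0,-0.259,0.382,-0.2,0,0,-0.35],
])

```text
time: 23.25
tool_pos: [0.5601, -0.2831, 0.088]
tool_rot: [-0.002, 0.482, 0.876, 0.002]
contact_force: [-1.5, 0.5, -2.4]
gripper_width: 0.427
```

Request:
carry_out([
  [0,0,0,0,0,0,0],
  [0,0,0,0.06,0,0,0],
  [0,0,0,0.08,0,0,0],
  [0,0,0,0.08,0,0,0],
  [0,0,0,0.08,0,0,0],
])

```text
time: 23.67
tool_pos: [0.5551, -0.2818, 0.0572]
tool_rot: [-0.003, 0.483, 0.876, 0.002]
contact_force: [-0.8, 0.3, -2.1]
gripper_width: 0.43
```

```bash
python3 plan.py .5585,-.283,.0175,-1.007
```

```text
t 23.67 pos [ 0.5551 -0.2818  0.0572] xyaw 2.134 F [-0.8  0.3 -2.1] w 0.43 j [-0.59  0.21  1.74  0.    1.19 -1.16]
[0.5585, -0.283, 0.0175, -1.007] -> [-0.0079  0.0056  0.0992] [ 0.001 -0.015 -0.001]
```

Request:
carry_out([
  [0,-0.003,0.004,0.03,0,-0.008,0],
  [0,-0.003,0.004,0.065,0,-0.008,0],
  [0,-0.003,0.004,0.085,0,-0.008,0],
  [0,-0.003,0.004,0.095,0,-0.008,0],
  [0,-0.003,0.004,0.098,0,-0.008,0],
  [0,-0.003,0.004,0.098,0,-0.008,0],
])

```text
time: 24.17
tool_pos: [0.558, -0.282, 0.0177]
tool_rot: [-0.001, 0.483, 0.876, 0.001]
contact_force: [-0.7, -0.6, -1.7]
gripper_width: 0.43
```

```bash
python3 plan.py .5585,-.283,.0175,-1.007
```

```text
t 24.17 pos [ 0.558  -0.282   0.0177] xyaw 2.134 F [-0.7 -0.6 -1.7] w 0.43 j [-0.59  0.27  1.75  0.    1.12 -1.15]
[0.5585, -0.283, 0.0175, -1.007] -> [-0.0029 -0.0002  0.0004] [ 0.001 -0.005 -0.001]
```

Request:
carry_out([
  [0.58,-0.002,0,0,0,0,0],
  [0.58,-0.002,0,0,0,0,0],
  [0.58,-0.002,0,-0.02,0,0,0],
  [0.58,-0.002,0,-0.08,0,0,0],
  [0.58,-0.002,0,-0.18,0,0,0],
  [0.58,-0.002,0,-0.28,0,0,0],
  [0.58,-0.002,0,-0.38,0,0,0],
  [0.58,-0.002,0,-0.48,0,0,0],
])

```text
time: 24.83
tool_pos: [0.5588, -0.2833, 0.214]
tool_rot: [0.001, 0.483, 0.876, 0.001]
contact_force: [1.4, 0.0, -0.4]
gripper_width: 0.578
```

```bash
python3 plan.py .45,0,.25,-1.007; python3 look.py wrist w9.png 0 0 640 400
```

```text
t 24.83 pos [ 0.5588 -0.2833  0.214 ] xyaw 2.134 F [ 1.4  0.  -0.4] w 0.578 j [-0.59  0.07  1.63  0.    1.45 -1.15]
[0.45, 0.0, 0.25, -1.007] -> [ 0.7439  0.1486 -0.09  ] [ 0.004  0.001 -0.001]
R [356. 172.] 1987 tag [ 0.5926 -0.2519] (array([ 0.6067, -0.2257]), 0.0297, 'yaw', np.float64(1.077), 'centre', array([ 0.5994, -0.2392]))
R [319. 165.] 445 tag [ 0.5503 -0.2696] (array([ 0.5684, -0.2984]), 0.0341, 'yaw', np.float64(-1.01), 'centre', array([ 0.5591, -0.2836]))
R [370. 166.] 440 tag [ 0.6027 -0.238 ] (array([ 0.6206, -0.2666]), 0.0338, 'yaw', np.float64(-1.012), 'centre', array([ 0.6114, -0.2519]))
R [423. 167.] 436 tag [ 0.6563 -0.2047] (array([ 0.6719, -0.2344]), 0.0335, 'yaw', np.float64(-1.09), 'centre', array([ 0.6639, -0.2191]))
G [218. 241.] 331 tag [ 0.4935 -0.4212] (array([ 0.5099, -0.4457]), 0.0295, 'yaw', np.float64(-0.983), 'centre', array([ 0.5015, -0.4331]))
```

View pics/w9.png

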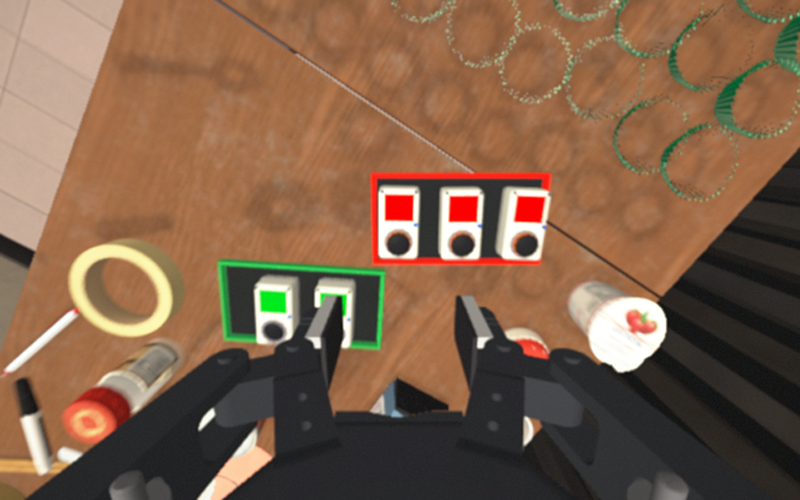

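All three reds are in the red tray and both greens in the green tray. The right-hand red (523,222) sits near the end wall, so I'll back off and check it from the scene camera.

Request:
carry_out([
  [0.58,0.09,0.02,-0.05,0,0,0],
  [0.58,0.19,0.04,-0.09,0,0,0],
  [0.58,0.29,0.06,-0.09,0,0,0],
  [0.58,0.39,0.08,-0.09,0,0,0],
  [0.58,0.49,0.1,-0.09,0,0,0],
  [0.58,0.59,0.12,-0.09,0,0,0],
  [0.58,0.69,0.14,-0.09,0,0,0],
  [0.58,0.74,0.15,-0.09,0,0,0],
])

```text
time: 25.55
tool_pos: [0.45, 0.002, 0.2482]
tool_rot: [0.001, 0.482, 0.876, 0.002]
contact_force: [0.4, 0.2, 0.4]
gripper_width: 0.578
```

Request:
carry_out([
  [0.58,0,0,0,0,0,0],
  [0.58,0,0,0,0,0,0],
  [0.58,0,0,0,0,0,0],
])

```text
time: 25.8
tool_pos: [0.4518, -0.0015, 0.2478]
tool_rot: [0.001, 0.483, 0.876, 0.001]
contact_force: [-0.3, 0.2, -0.2]
gripper_width: 0.583
```

```bash
python3 look.py top; python3 look.py scene s2.png 270 130 390 265; python3 - <<'E'
import numpy as np
for n,c,a,ps in(("G",(.522,-.421),28.4,[(.5551,-.4025),(.5027,-.4326)]),("R",(.610,-.2515),32.3,[(.5591,-.2836),(.6114,-.2519),(.6639,-.2191)])):
  u=np.array([np.cos(np.radians(a)),np.sin(np.radians(a))]);x=np.array([u[1],-u[0]])
  for p in ps:
    d=np.array(p)-c;print(n,"along",(d@u).round(4),"across",(d@x).round(4))
E
```

```text
R [298.  70.] 441 tag [ 0.759 -0.345]
R [263. 140.] 581 tag [ 0.5955 -0.2618] (array([ 0.6188, -0.2351]), 0.0355, 'yaw', np.float64(0.853), 'centre', array([ 0.6068, -0.2489]))
R [238. 115.] 104 tag [ 0.6559 -0.2051] (array([ 0.6717, -0.2346]), 0.0335, 'yaw', np.float64(-1.08), 'centre', array([ 0.6635, -0.2194])) (array([ 0.6257, -0.2194]), 0.0334, 'yaw', np.float64(-2.7), 'centre', array([ 0.6413, -0.212 ]))
R [253. 137.] 104 tag [ 0.6032 -0.2383] (array([ 0.6206, -0.2667]), 0.0333, 'yaw', np.float64(-1.02), 'centre', array([ 0.6116, -0.2521]))
R [266. 159.] 106 tag [ 0.5517 -0.2691] (array([ 0.5686, -0.2981]), 0.0335, 'yaw', np.float64(-1.043), 'centre', array([ 0.5599, -0.2832]))
G [333. 172.] 342 tag [ 0.5213 -0.4215]
G [319. 160.] 99 tag [ 0.5482 -0.3887] (array([ 0.5626, -0.4176]), 0.0323, 'yaw', np.float64(-1.109), 'centre', array([ 0.5552, -0.4027]))
G [332. 183.] 101 tag [ 0.4953 -0.4187] (array([ 0.5102, -0.4474]), 0.0323, 'yaw', np.float64(-1.091), 'centre', array([ 0.5025, -0.4326]))
R [324. 180.] 455 tag [ 0.5719 -0.3007]
R [398. 162.] 345 tag [ 0.7575 -0.3496]
R [343. 265.] 390 tag [ 0.4501 -0.527 ]
G [358. 219.] 231 tag [ 0.5561 -0.4455]
G [316. 241.] 233 tag [ 0.4455 -0.4448] (array([ 0.4559, -0.4815]), 0.0381, 'yaw', np.float64(-1.295), 'centre', array([ 0.4505, -0.4626]))
G along 0.0379 across -0.0005
G along -0.0225 across 0.001
R along -0.0602 across -0.0001
R along 0.001 across 0.0011
R along 0.0629 across 0.0014
```

View pics/s2.png

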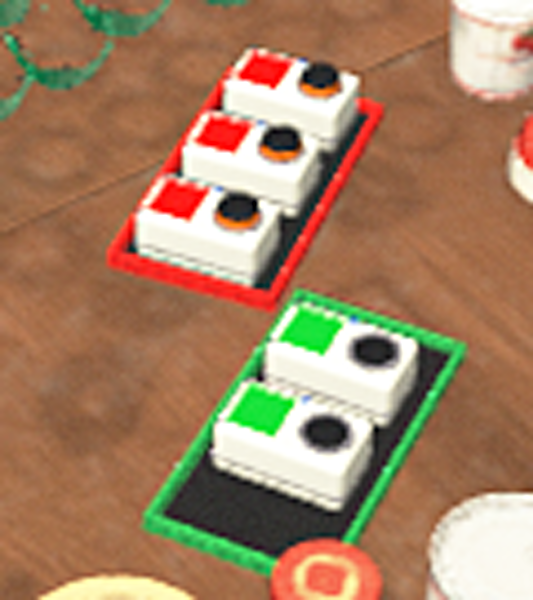

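The scene view shows the greens' bands hidden and the reds' bands visible. The farthest red logger reads about 0.07 rad off in yaw and may touch the end wall, so I'll check that it is flat with a close-up and a model overlay.

```bash
python3 plan.py .64,-.22,.16,-1.007
```

```text
t 25.9 pos [ 0.4518 -0.002   0.2473] xyaw 2.133 F [-0.2 -0.1 -0.1] w 0.579 j [-0.17 -0.39  1.98  0.    1.55 -0.73]
[0.64, -0.22, 0.16, -1.007] -> [-0.7121  0.1075  0.2177] [ 0.003 -0.002 -0.004]
```

Request:
carry_out([
  [0.58,-0.1,0.015,0,0,0,0],
  [0.58,-0.2,0.03,0,0,0,0],
  [0.58,-0.3,0.045,0,0,0,0],
  [0.58,-0.4,0.06,0.02,0,0,0],
  [0.58,-0.5,0.075,0.05,0,0,0],
  [0.58,-0.6,0.09,0.12,0,0,0],
  [0.58,-0.65,0.1,0.2,0,0,0],
  [0.58,-0.69,0.107,0.218,0,0,0],
])

```text
time: 26.57
tool_pos: [0.6336, -0.2142, 0.1529]
tool_rot: [-0.004, 0.484, 0.875, 0.0]
contact_force: [-0.6, 0.4, -1.0]
gripper_width: 0.582
```

Request:
carry_out([
  [0.58,0,0,0,0,0,0],
  [0.58,0,0,0,0,0,0],
  [0.58,0,0,0,0,0,0],
  [0.58,0,0,0,0,0,0],
])

```text
time: 26.9
tool_pos: [0.6354, -0.2114, 0.1614]
tool_rot: [0.001, 0.483, 0.876, 0.001]
contact_force: [-1.1, 0.5, -0.1]
gripper_width: 0.581
```

```bash
python3 - <<'E'
from h import *
i=manip.camera_info("wrist");im=manip.grab_frame("wrist");cv2.imwrite("pics/w10raw.png",im[:,:,::-1])
r,_=masks(im);W={}
obj=np.array([[-.003,-.014,.03],[-.003,.014,.03],[-.029,.014,.03],[-.029,-.014,.03]])
big=cv2.resize(im[:,:,::-1],None,fx=2.5,fy=2.5,interpolation=cv2.INTER_CUBIC)
E=np.array(i["extrinsics"])
for c,s,b in blobs(r,250,1500):
    p=back(c,.034,i)[0]
    cnt=cv2.findContours(b.astype(np.uint8),cv2.RETR_EXTERNAL,cv2.CHAIN_APPROX_NONE)[0][0]
    q=back(cv2.boxPoints(cv2.minAreaRect(cnt)),.034,i)
    rr=cv2.minAreaRect((back(np.argwhere(b)[:,::-1],.034,i)*1000).astype(np.float32))
    print(c.round(1),s[4],p.round(4),rr)
c0=np.array([.610,-.2515])
for ctr,yaw in(((.6635,-.2194),-1.075),((.6114,-.252),-1.015),((.5592,-.2834),-1.02)):
    Rz=R.from_euler('z',yaw).as_matrix()
    for z in(.004,.034):
        P=np.array([[sx*.034,sy*.019,0] for sx,sy in((1,1),(1,-1),(-1,-1),(-1,1))])@Rz.T+np.r_[ctr,z]
        cv2.polylines(big,[(proj(P,i)*2.5+1).round().astype(int)],True,(255,255,0) if z>.01 else (255,0,255),1)
cv2.imwrite("pics/w10.png",big[150:650,600:1400])
E
```

```text
[216.6 193.9] 595 [ 0.5502 -0.2689] ((550.3624267578125, -269.0509948730469), (26.094261169433594, 23.04181671142578), 32.281978607177734)
[276. 195.] 594 [ 0.6014 -0.2379] ((601.482421875, -237.99180603027344), (26.05289649963379, 23.10917854309082), 32.29840850830078)
[337.  195.2] 586 [ 0.6536 -0.2052] ((653.7539672851562, -205.26785278320312), (26.00383758544922, 23.786245346069336), 29.413116455078125)
[236.3 239.4] 277 [ 0.5902 -0.3028] ((586.3133544921875, -304.0705261230469), (56.58571243286133, 8.082857131958008), 32.25688552856445)
[345.5 320.5] 828 [ 0.7458 -0.3269] ((744.8124389648438, -325.8363342285156), (56.49638366699219, 31.966453552246094), 37.666507720947266)
```

View pics/w10.png

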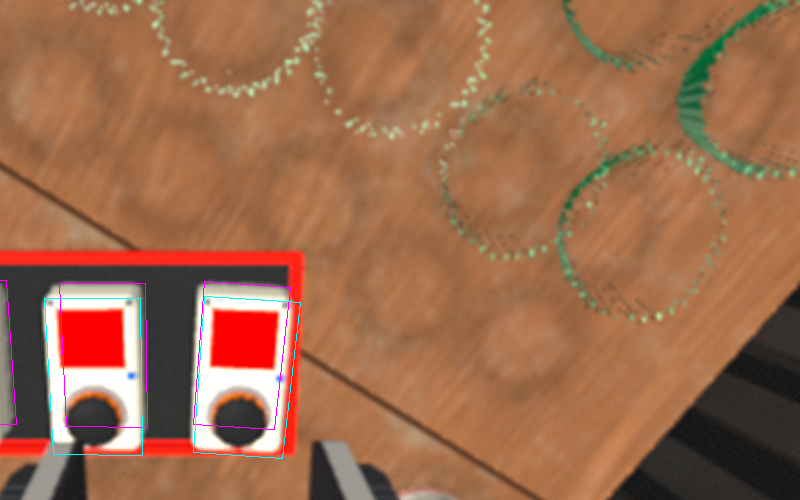

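The overlay and the tag size (26.0 × 23.8 mm, against 26.1 × 23.1 mm on its neighbours) show the last red lying flat on the floor, turned about 0.05 rad, with its foot inside the wall. The robot touches nothing, so I'm handing in.

```bash
python3 -c "
from plant import manip
print(manip.job_done())"
```

```text
the job is handed in; nothing more can be done
None
```

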